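Pack the printing stamps and clip the case shut

TASK

Pack up the stall's printing stamps: put every wooden stamp on the table upright into a recess of the case and press each one down until its base is flush with the blue insert, and only then put the green lid on. Snap the four orange clips down flat over the lid in opposite-corner order: any clip first, next the one diagonally across from it, then the other two. Leave the other goods on the table where they are.

Things in the scene. Friction and masses are not known exactly. Their poses are not given: they have to be found in the camera images.
- case: white clip-lock case, fixed, lid off: outside 130 (its x) x 156 (its y) x 50 mm high, walls 6 mm. Origin at the centre of its underside on the table, z up; at yaw 0 its -x side ('near') faces the robot, +y is 'left'. Inside, a blue insert, flat top at z 22 mm, with four through recesses, each with a sinking black pad. A stamp left proud keeps the lid from closing.
- lid: loose green lid, right way up, 0.18 kg. Origin: centre of its underside. From below: plug 112 (x) x 138 (y) x 6 mm (3 mm play all round in the case mouth); plate 130 x 156 x 6 mm that rests on the rim; white grip bar 50 mm along x, 14 mm wide, 22 mm high, top 34 mm above the origin. Seated: x along the case x (either way round), origin 44 mm above the case origin.
- lid_handle (a point): middle of the lid's grip bar, 23 mm above the lid's origin
- stamp_1: carved wooden printing stamp, red grip bar: base 44 (x) x 32 (y) x 14 mm, on it the bar, 30 mm along x, 14 mm wide, 20 mm high (34 mm in all), about 45 g. Origin at the centre of its underside, z up. Fits any recess, its x along the case x (either way round). May be absent.
- stamp_2: carved wooden printing stamp, yellow grip bar: base 44 (x) x 32 (y) x 14 mm, on it the bar, 30 mm along x, 14 mm wide, 20 mm high (34 mm in all), about 45 g. Origin at the centre of its underside, z up. Fits any recess, its x along the case x (either way round). May be absent.
- stamp_3: carved wooden printing stamp, dark brown grip bar: base 44 (x) x 32 (y) x 14 mm, on it the bar, 30 mm along x, 14 mm wide, 20 mm high (34 mm in all), about 45 g. Origin at the centre of its underside, z up. Fits any recess, its x along the case x (either way round). May be absent.
- stamp_4: carved wooden printing stamp, brass-coloured grip bar: base 44 (x) x 32 (y) x 14 mm, on it the bar, 30 mm along x, 14 mm wide, 20 mm high (34 mm in all), about 45 g. Origin at the centre of its underside, z up. Fits any recess, its x along the case x (either way round). May be absent.
- recess_1 (a point): centre of a recess, 50 (case x) x 38 (y) mm, level with the insert's top: case x -29, y +28, z 22 mm. Its pad (40 x 28 mm) is 8 mm down, yields at about 4 N, sinks 6 mm and stays down. A stamp set in stands 6 mm proud; its weight alone does not sink it. Pressed flush, its origin is 8 mm above the case origin
- recess_2 (a point): centre of a recess, 50 (case x) x 38 (y) mm, level with the insert's top: case x -29, y -28, z 22 mm. Its pad (40 x 28 mm) is 8 mm down, yields at about 4 N, sinks 6 mm and stays down. A stamp set in stands 6 mm proud; its weight alone does not sink it. Pressed flush, its origin is 8 mm above the case origin
- recess_3 (a point): centre of a recess, 50 (case x) x 38 (y) mm, level with the insert's top: case x +29, y +28, z 22 mm. Its pad (40 x 28 mm) is 8 mm down, yields at about 4 N, sinks 6 mm and stays down. A stamp set in stands 6 mm proud; its weight alone does not sink it. Pressed flush, its origin is 8 mm above the case origin
- recess_4 (a point): centre of a recess, 50 (case x) x 38 (y) mm, level with the insert's top: case x +29, y -28, z 22 mm. Its pad (40 x 28 mm) is 8 mm down, yields at about 4 N, sinks 6 mm and stays down. A stamp set in stands 6 mm proud; its weight alone does not sink it. Pressed flush, its origin is 8 mm above the case origin
- clip_near_left (a joint): orange clip, near left corner: 0 = leaning 30 deg outwards (open), 0.52 = upright, 2.094 = shut, level on the lid. Plate 28 (case x) x 30 long x 5 mm; hinge axis along case x through case x -42, y +84, z 56 mm (top of the seated lid's plate); free end 31 mm from the axis swings up, in and down onto the lid. Stiff hinge (0.05 N m): stays where left.
- clip_far_right (a joint): orange clip, far right corner: 0 = leaning 30 deg outwards (open), 0.52 = upright, 2.094 = shut, level on the lid. Plate 28 (case x) x 30 long x 5 mm; hinge axis along case x through case x +42, y -84, z 56 mm (top of the seated lid's plate); free end 31 mm from the axis swings up, in and down onto the lid. Stiff hinge (0.05 N m): stays where left.
- clip_near_right (a joint): orange clip, near right corner: 0 = leaning 30 deg outwards (open), 0.52 = upright, 2.094 = shut, level on the lid. Plate 28 (case x) x 30 long x 5 mm; hinge axis along case x through case x -42, y -84, z 56 mm (top of the seated lid's plate); free end 31 mm from the axis swings up, in and down onto the lid. Stiff hinge (0.05 N m): stays where left.
- clip_far_left (a joint): orange clip, far left corner: 0 = leaning 30 deg outwards (open), 0.52 = upright, 2.094 = shut, level on the lid. Plate 28 (case x) x 30 long x 5 mm; hinge axis along case x through case x +42, y +84, z 56 mm (top of the seated lid's plate); free end 31 mm from the axis swings up, in and down onto the lid. Stiff hinge (0.05 N m): stays where left.
- seed_bowl: bystander, to be left where it is: dark wooden bowl, 100 mm across, 45 mm high; origin at its underside
- bangle_a: bystander, to be left where it is: wooden bangle lying flat, 72 mm across, 14 mm high; origin at its underside
- bangle_b: bystander, to be left where it is: brass bangle lying flat, 68 mm across, 12 mm high; origin at its underside
- ink_jar: bystander, to be left where it is: ink jar, 52 mm across, 65 mm high; origin at its underside
- pin_cup: bystander, to be left where it is: terracotta cup with gold hairpins, 60 mm across, 111 mm high; origin at its underside
- gift_box: bystander, to be left where it is: small red gift box with a gold band, 60 x 60 x 30 mm; origin at its underside
- brush: bystander, to be left where it is: a brush lying on the table

How it is judged:
By the outcome, as a careful person would: the job done as asked, in the order asked, and still so for the second after the job is handed in, with the robot touching nothing.
Of stamp_1, stamp_2, stamp_3, stamp_4 only 2 to 4 are there at a start; the rules pass over those that are not, and their reading is None.
At some moment in a run one of stamp_1, stamp_2, stamp_3, stamp_4 may be knocked a few centimetres aside while the robot is not near it.
Once in a run the grip may slacken for a moment while it holds something.
It also fails if it takes over 210 s, if anything falls off the work surface, if the arm or the gripper's body presses on something with over 40 N, if the wrist force passes 120 N, or if a joint passes its speed limit or range.

ROBOT

A 6-joint arm with a two-finger parallel gripper is mounted at the origin on the work surface. World frame = base frame: x ahead of the robot, y to its left, z up, the work surface at z = 0. Lengths are in mm, angles in rad, forces in N, time in s.
With the tool pointing down it reaches from about 275 to 1000 mm from the base axis. Payload 8.4 kg.
Tool frame: the origin (TCP) lies between the finger pads; the fingertips stand 22 mm ahead of it and the grasp point (between the pads) lies 3 mm ahead of it (r.nose_length is the z of the fingertips in the tool frame, in mm); z points along the fingers, y is the line along which they close (so a half turn about z gives the same grasp; the last joint's range is limited). The gripper opens to 85 mm and grips with 20 to 120 N. Pads are 22 mm wide; open, the fingers measure 114 mm over their backs; the gripper's body (76 mm by 85 mm) begins 54 mm behind the grasp point. The pads swing forward as they close: fully open they stand 13 mm farther back than shut.
Start: joints at [-1.176, 0.353, 1.633, -0, 1.155, -0.002], TCP at [241.542, -576.442, 253.281] pointing down, gripper open.
Joint ranges: [-2.63, 2.63], [-0.92, 2.1], [0.06, 2.66], [-1.3, 4.44], [0, 2.69], [-3.02, 3.02]. Speed limits (rad/s): [2.22, 2.22, 2.79, 3.14, 3.14, 3.14].

INTERFACE

Orientations are given as [roll, pitch, yaw] about the fixed x, y, z axes, in that order (R = Rz(yaw) Ry(pitch) Rx(roll)).
In Python, from rig import r, eyes, monitor, workorder gives the robot as it stands (r), with the cameras (eyes), the readings (monitor) and the job (workorder).
- The arm moves only by the shell command python3 steer.py 'ROWS' [FORCE]. ROWS is a JSON object with one list for each field, all of the same length, 1 to 5, a row being the entries at one place: drx, dry, drz (a rotation vector in parts of the range, where 1.0 means pi rad), tx, ty, tz (the shift in fractions of the full range, 1 being 300 mm), aperture (the opening from 0.0 (shut) to 1.0 (fully open)); each row shifts and turns the commanded pose from where the row before left it, along the tool's axes as they then stand; what a row does not reach is not made up. A row lasts 1/12 s, in which the tool goes at most 41.7 mm and 0.125 rad, less where a joint would pass 70% of its speed; a pose out of reach is approached as far as the arm can. The fingers move at their own pace and stop on an object; FORCE is the grip in N (left out, the last holds). Time passes only in rows, so rows that do not move let the fingers close. It prints the time, the measured TCP pose, the force, the opening and the grip force at its end. Shift and turn numbers lie between -1 and 1, and a call with a number outside is refused. Input that does not fit is refused with a message, and nothing moves.
- monitor.sense(): the state, without advancing time (a new reading comes with each control period).
- eyes.grab_frame(name): name is "scene" or "top"; returns the picture (384x512x3 uint8, red, green, blue); there is no depth.
- eyes.camera_params(name): a dict with "fx", "fy", "cx", "cy" (pixels), "dist_coeffs" ([k1, k2, p1, p2, k3] as OpenCV has them; the pictures are not rectified), "rvec" (rotation vector, rad) and "tvec" (3), from world to camera coordinates, as OpenCV has them. Camera axes: x right, y down, z forward; pixel columns grow to the right and rows downward; lengths in mm; the calibration is good to about 2 mm. A picture is of the moment at which its call begins. camera_params takes no time and is no camera call.
- workorder.sign_off(): hands the job in; it is judged then, once.
The state is a dict: "clock": time; "qpos": joint angles; "qvel": joint speeds; "joint_efforts": joint torques, N m; "eef_pos": TCP position; "tcp_rot": TCP orientation; "contact_force": force on the tool from outside, world axes, zero at the start; "wrist_torque": the same for the moment, N m; "opening": opening from 0.0 (shut) to 1.0 (fully open); "grasp_force": force on a finger pad.
Only numpy, scipy, OpenCV 4.12 (cv2) and the standard library are available. Lean on these libraries where they do the work, as an engineer would, in place of code of your own. Each camera call takes 0.05 s, during which the arm holds its last target. There are 200 camera calls.

## Working session

There is one attempt and no reset: what is moved stays moved. The work goes in short steps, Python scripts to look and compute and a shell command to move; the robot and the scene stay as the last step left them, time stands still between calls to the robot, and variables do not carry over. Pictures are saved under pics/ and viewed, at most 17 in all, crops included, and the job is handed in when it is done.

```bash
ls; mkdir -p pics; python3 - <<'E'
from rig import r, eyes, monitor, workorder
import cv2
for n in("scene","top"):
    im=eyes.grab_frame(n); cv2.imwrite(f"pics/{n}0.png",im[:,:,::-1]); print(n,eyes.camera_params(n))
print(monitor.sense())
E
```

```text
pics
rig.py
steer.py
scene {'fx': 375.43444098472725, 'fy': 375.43444098472725, 'cx': 248.79869045995864, 'cy': 189.32847684438175, 'dist_coeffs': array([-0.04815583,  0.        ,  0.        ,  0.        ,  0.        ]), 'rvec': array([ 1.47713234,  1.88874018, -0.95748473]), 'tvec': array([ 152.93725868, -263.96167214, 1435.58115957])}
top {'fx': 372.61592706044524, 'fy': 372.61592706044524, 'cx': 257.14047151554064, 'cy': 187.55694899262616, 'dist_coeffs': array([-0.06188174,  0.        ,  0.        ,  0.        ,  0.        ]), 'rvec': array([ 2.12470054, -2.16183083,  0.17019037]), 'tvec': array([-12.45496496, 556.14137453, 946.5192237 ])}
{'clock': 0.1, 'qpos': array([-1.17640758e+00,  3.53566877e-01,  1.63404214e+00, -8.61491755e-06,
        1.15521883e+00, -2.40367269e-03]), 'qvel': array([ 0.00061284, -0.00143629, -0.00357693, -0.00026696, -0.00067339,
        0.00151058]), 'joint_efforts': array([ 1.32075318e-03, -6.06358695e+01, -3.42819607e+01,  6.61600711e-05,
        4.01722486e-03,  8.75334450e-06]), 'eef_pos': array([ 241.38232869, -576.07760326,  252.65179051]), 'tcp_rot': array([-3.14035745e+00,  4.90833862e-06,  3.96795904e-01]), 'contact_force': array([0.0020483 , 0.34852218, 0.59606311]), 'wrist_torque': array([ 0.00856981, -0.03858766, -0.02201875]), 'grasp_force': 0.0, 'opening': 0.9971145770982738}
```

View pics/top0.png

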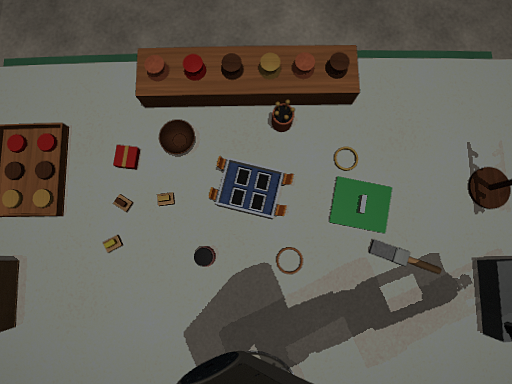

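View pics/scene0.png

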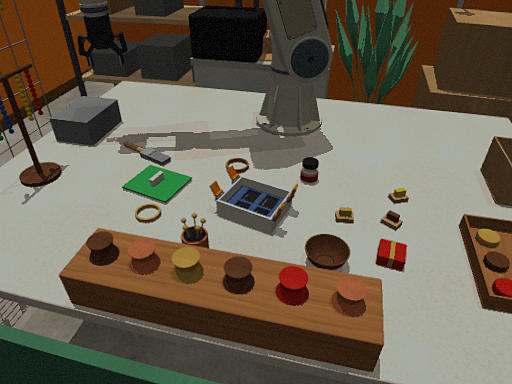

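The top view shows the case at about (248,188), the lid at (361,204) and three stamps: brown (123,203), brass (166,199) and yellow (112,243). The scene view agrees. Next I measure them.

```bash
cat > h.py <<'E'
import numpy as np, cv2
from rig import r, eyes, monitor, workorder
from scipy.spatial.transform import Rotation as Ro
def cast(name,uv,z):
    p=eyes.camera_params(name); K=np.array([[p['fx'],0,p['cx']],[0,p['fy'],p['cy']],[0,0,1]])
    R=cv2.Rodrigues(p['rvec'])[0]; C=-R.T@p['tvec']
    n=cv2.undistortPoints(np.array(uv,float).reshape(-1,1,2),K,p['dist_coeffs'])[:,0]
    d=np.c_[n,np.ones(len(n))]@R
    return C+d*((z-C[2])/d[:,2])[:,None]
def proj(name,P):
    p=eyes.camera_params(name); K=np.array([[p['fx'],0,p['cx']],[0,p['fy'],p['cy']],[0,0,1]])
    return cv2.projectPoints(np.array(P,float).reshape(-1,1,3),p['rvec'],p['tvec'],K,p['dist_coeffs'])[0][:,0]
def hsv(im): return cv2.cvtColor(im,cv2.COLOR_RGB2HSV)
def mask(im,lo,hi): return cv2.inRange(hsv(im),np.array(lo),np.array(hi))
def blobs(m,amin=10,box=None):
    if box: 
        k=np.zeros_like(m); x0,y0,x1,y1=box; k[y0:y1,x0:x1]=1; m=m*k
    n,l,s,c=cv2.connectedComponentsWithStats(m)
    return [(l==i,s[i,4],c[i]) for i in range(1,n) if s[i,4]>=amin]
def yaw_of(mk,name,z):
    v,u=np.nonzero(mk); P=cast(name,np.c_[u,v],z)[:,:2]; c,(w,h),a=cv2.minAreaRect(P.astype(np.float32))
    return np.round(c,1),round(w,1),round(h,1),round(a,1),np.round(P.mean(0),1)
def move(P,yaw=None):
    """tool-axis shift from the measured pose to TCP P (world), straight down, yaw of tool x"""
    s=monitor.sense(); R=Ro.from_euler('xyz',s['tcp_rot'])
    d=R.inv().apply(np.array(P)-s['eef_pos'])
    rv=None
    if yaw is not None: rv=(R.inv()*Ro.from_euler('xyz',[np.pi,0,yaw])).as_rotvec()
    print('d',np.round(d,1),'rv',None if rv is None else np.round(rv,3),'len',round(np.linalg.norm(d),1))
E
python3 - <<'E'
from h import *
im=cv2.imread('pics/top0.png')[:,:,::-1].copy()
c=[cv2.resize(im[y:y+100,x:x+130],None,fx=6,fy=6,interpolation=cv2.INTER_NEAREST) for x,y in((190,138),)]
cv2.imwrite('pics/c1.png',c[0][:,:,::-1])
s=cv2.resize(im[180:260,95:185],None,fx=7,fy=7,interpolation=cv2.INTER_NEAREST); cv2.imwrite('pics/c2.png',s[:,:,::-1])
p=eyes.camera_params('top');R=cv2.Rodrigues(p['rvec'])[0];print('C',-R.T@p['tvec'])
for n,lo,hi,z,b in[('green',(40,80,60),(85,255,255),12,(300,150,420,250)),('blue',(100,80,30),(130,255,255),22,(200,140,300,230)),('orange',(5,140,90),(18,255,255),70,(195,140,300,230))]:
    for m,a,c in blobs(mask(im,lo,hi),8,b): print(n,a,c.round(1),yaw_of(m,'top',z))
E
```

```text
C [ 404.10626947  -16.34923622 1020.67517893]
green 2492 [360.4 204.4] (array([ 510. , -304.6]), 155.4, 129.5, 77.6, array([ 509.5, -304. ]))
blue 1074 [249.2 187.1] (array([558.8,  -2.3]), 141.2, 115.2, 75.2, array([561. ,  -0.7]))
orange 17 [218.4 160.4] (array([625. ,  78.1]), 3.8, 25.1, 76.2, array([625.2,  78. ]))
orange 24 [223.  163.7] (array([616.7,  66. ]), 5.7, 25.7, 76.0, array([616.1,  65.9]))
orange 23 [284.7 178.3] (array([574.5, -93.7]), 5.3, 25.8, 72.6, array([574.6, -93.8]))
orange 16 [290.8 178.8] (array([ 573.7, -109.8]), 3.8, 25.0, 74.4, array([ 573.3, -109.7]))
orange 20 [210.4 191.8] (array([542.2,  98.7]), 4.3, 27.0, 74.2, array([542.5,  98.7]))
orange 24 [214.9 194.2] (array([536.4,  87. ]), 5.0, 27.0, 76.0, array([536.2,  87.1]))
orange 25 [277.2 209.5] (array([493.8, -72.4]), 5.6, 25.0, 74.6, array([493.9, -72.4]))
orange 23 [283.7 209.8] (array([492.3, -88.8]), 6.2, 26.4, 82.1, array([492.9, -89. ]))
```

View pics/c1.png

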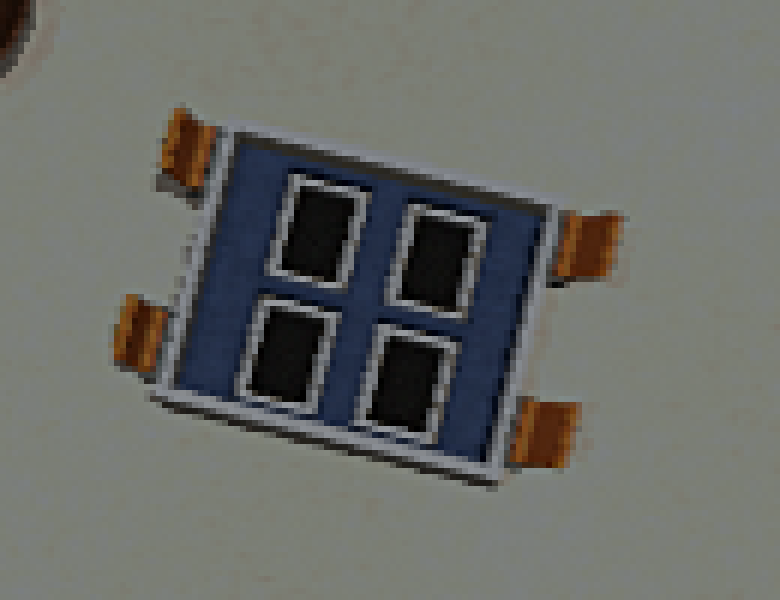

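View pics/c2.png

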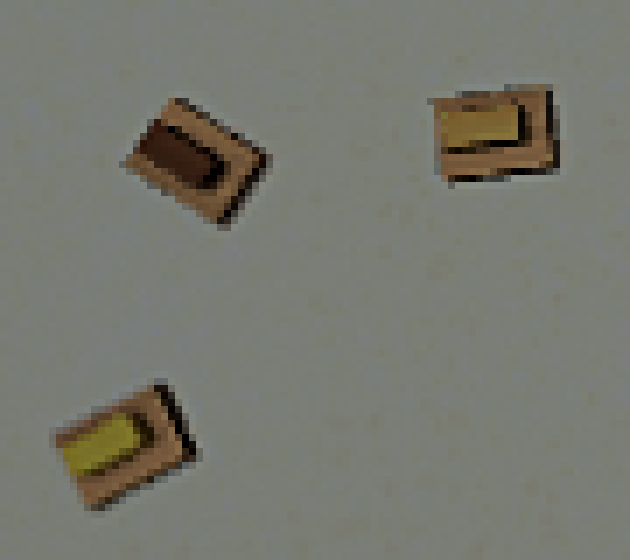

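The crops are clear. The case shows four black pads in pale frames and open orange clips. Each stamp has its bar upright on a wooden base.

```bash
cat >> h.py <<'E'
def case(im,z=14):
    b=[(c,a) for m,a,c in blobs(mask(im,(0,0,0),(180,255,45)),60,(225,160,280,215))]
    P=cast('top',[c for c,a in b],z)[:,:2]
    return P
def sat_stamps(im,box=(95,150,190,270)):
    # wood + bar: warm hue, saturated
    return blobs(mask(im,(5,70,40),(35,255,255)),60,box)
E
python3 - <<'E'
from h import *
im=cv2.imread('pics/top0.png')[:,:,::-1].copy()
H=hsv(im)
for u,v in((95+450//7,180+130//7),(95+480//7,180+155//7),(95+175//7,180+150//7),(95+100//7,180+450//7),(95+205//7,180+130//7)): print((u,v),im[v,u],H[v,u])
P=case(im);print(P.round(1),P.mean(0))
for m,a,c in sat_stamps(im): print(a,c.round(1),yaw_of(m,'top',14))
for n,lo,hi in(('yellow',(24,190,60),(34,255,255)),('brass',(18,140,80),(26,255,255)),('brown',(0,120,20),(12,255,75))):
    for m,a,c in blobs(mask(im,lo,hi),15,(95,180,190,270)): print(n,a,c.round(1),yaw_of(m,'top',34))
g=[m for m,a,c in blobs(mask(im,(0,0,150),(180,40,255)),10,(345,190,380,220))]
for m in g: print('grip',yaw_of(m,'top',34))
E
```

```text
(159, 198) [121  96  48] [ 20 154 121]
(163, 202) [122  93  63] [ 15 123 122]
(120, 201) [56 32 21] [  9 159  56]
(109, 244) [121 113  40] [ 27 171 121]
(124, 198) [122  93  61] [ 16 127 122]
[[618.5 -16.4]
 [592.   17.7]
 [577.4 -36.3]
 [535.9  32.4]
 [521.7 -21.5]] [569.10149721  -4.81819711]
76 [124.2 158.2] (array([649.1, 347.2]), 12.2, 48.9, 82.9, array([649.4, 346.9]))
172 [164.9 198.4] (array([534.6, 229.9]), 31.9, 43.6, 6.2, array([534.7, 230.1]))
169 [122.1 202.5] (array([524.6, 346.4]), 46.5, 31.5, 56.7, array([525.3, 347.9]))
185 [112.  243.6] (array([414.6, 371.3]), 31.9, 44.5, 25.9, array([414.1, 371.9]))
brass 48 [163.3 197.4] (array([534.6, 230.2]), 11.9, 27.8, 7.2, array([534.8, 229.5]))
brass 36 [108.8 243.1] (array([414.9, 372.7]), 14.7, 27.1, 29.1, array([415.4, 372.8]))
brown 53 [119.8 201.7] (array([525.3, 347.3]), 28.7, 12.5, 56.6, array([525.2, 347.2]))
```

```bash
cat >> h.py <<'E'
def plan(P,yaw):
    """rotation first, then shift in the turned tool frame"""
    s=monitor.sense(); R=Ro.from_euler('xyz',s['tcp_rot']); T=Ro.from_euler('xyz',[np.pi,0,yaw])
    d=T.inv().apply(np.array(P)-s['eef_pos'])
    print('rv',np.round((R.inv()*T).as_rotvec(),3),'d',np.round(d,1),'/40:',round(np.linalg.norm(d)/40,1))
E
python3 -c "
from h import *
print(r.nose_length); plan([534.6,230,130],np.radians(96.2))"
```

```text
22.0
rv [-1.000e-03 -1.000e-03 -1.282e+00] d [769.7 378.6 122.7] /40: 21.7
```

Units first: shifts go in shares of 300 mm and turns go in shares of pi rad. So -0.12 rad / 3.1416 = -0.0382.

```bash
(python3 steer.py '{"drx": [0, 0, 0, 0, 0], "dry": [0, 0, 0, 0, 0], "drz": [-0.0382, -0.0382, -0.0382, -0.0382, -0.0382], "tx": [0, 0, 0, 0, 0], "ty": [0, 0, 0, 0, 0], "tz": [0, 0, 0, 0, 0], "aperture": [1, 1, 1, 1, 1]}'
python3 steer.py '{"drx": [0, 0, 0, 0, 0], "dry": [0, 0, 0, 0, 0], "drz": [-0.0382, -0.0382, -0.0382, -0.0382, -0.0382], "tx": [0, 0, 0, 0, 0], "ty": [0, 0, 0, 0, 0], "tz": [0, 0, 0, 0, 0], "aperture": [1, 1, 1, 1, 0.5]}'
python3 steer.py '{"drx": [0, 0, 0, 0, 0], "dry": [0, 0, 0, 0, 0], "drz": [-0.0261, 0, 0, 0, 0], "tx": [0, 0.1167, 0.1167, 0.1167, 0.1167], "ty": [0, 0.0573, 0.0573, 0.0573, 0.0573], "tz": [0, 0, 0, 0, 0], "aperture": [0.5, 0.5, 0.5, 0.5, 0.5]}'
python3 steer.py '{"drx": [0, 0, 0, 0, 0], "dry": [0, 0, 0, 0, 0], "drz": [0, 0, 0, 0, 0], "tx": [0.1167, 0.1167, 0.1167, 0.1167, 0.1167], "ty": [0.0573, 0.0573, 0.0573, 0.0573, 0.0573], "tz": [0, 0, 0, 0, 0], "aperture": [0.5, 0.5, 0.5, 0.5, 0.5]}'
python3 steer.py '{"drx": [0, 0, 0, 0, 0], "dry": [0, 0, 0, 0, 0], "drz": [0, 0, 0, 0, 0], "tx": [0.1167, 0.1167, 0.1167, 0.1167, 0.1167], "ty": [0.0573, 0.0573, 0.0573, 0.0573, 0.0573], "tz": [0, 0, 0, 0, 0], "aperture": [0.5, 0.5, 0.5, 0.5, 0.5]}'
python3 steer.py '{"drx": [0, 0, 0, 0, 0], "dry": [0, 0, 0, 0, 0], "drz": [0, 0, 0, 0, 0], "tx": [0.1167, 0.1167, 0.1167, 0.1167, 0.1167], "ty": [0.0573, 0.0573, 0.0573, 0.0573, 0.0573], "tz": [0, 0, 0, 0, 0], "aperture": [0.5, 0.5, 0.5, 0.5, 0.5]}'
python3 steer.py '{"drx": [0, 0, 0, 0, 0], "dry": [0, 0, 0, 0, 0], "drz": [0, 0, 0, 0, 0], "tx": [0.1167, 0.1167, 0.1167, 0, 0], "ty": [0.0573, 0.0573, 0.0573, 0, 0], "tz": [0, 0, 0, 0.1167, 0.1167], "aperture": [0.5, 0.5, 0.5, 0.5, 0.5]}' ) | tail -2
python3 -c "
from h import *
s=monitor.sense();print(s['opening'],s['tcp_rot']); plan([534.6,230,38],np.radians(96.2))
im=eyes.grab_frame('scene');cv2.imwrite('pics/s1.png',cv2.resize(im[130:260,250:480],None,fx=3,fy=3)[:,:,::-1])
im=eyes.grab_frame('top')
for m,a,c in sat_stamps(im): print(a,c.round(1),yaw_of(m,'top',14))"
```

```text
opening: 0.503
grasp_force: 0.0
0.5034129335980382 [ 3.13682084e+00 -1.65178465e-03  1.68156380e+00]
rv [ 0.005 -0.002  0.003] d [ -2.5  -2.3 145.8] /40: 3.6
170 [164.9 198.3] (array([535. , 229.3]), 31.8, 45.0, 8.6, array([535. , 230.2]))
```

Converted, 36 mm / 300 = 0.12, 24 mm / 300 = 0.08.

```bash
python3 steer.py '{"drx": [0, 0, 0, 0, 0], "dry": [0, 0, 0, 0, 0], "drz": [0, 0, 0, 0, 0], "tx": [-0.0067, 0, 0, 0, 0], "ty": [-0.0067, 0, 0, 0, 0], "tz": [0.12, 0.12, 0.12, 0.08, 0], "aperture": [0.5, 0.5, 0.5, 0.5, 0.5]}'|tail -5
python3 -c "
from h import *
s=monitor.sense();print(s['eef_pos'],s['contact_force']); plan([534.7,230,38],np.radians(97))"
```

```text
eef_pos: [530.7, 226.2, 48.3]
tcp_rot: [-3.135, 0.002, 1.678]
contact_force: [-1.1, -0.3, 0.0]
opening: 0.497
grasp_force: 0.0
[530.65789564 226.19157681  48.26464966] [-1.10818473 -0.29662867  0.04711968]
rv [-0.006  0.002 -0.015] d [ 3.3  4.5 10.3] /40: 0.3
```

Converted, 4.4 mm / 300 = 0.0147, 3.3 mm / 300 = 0.011, -0.015 rad / 3.1416 = -0.0048.

```bash
python3 steer.py '{"drx": [0, 0, 0, 0, 0], "dry": [0, 0, 0, 0, 0], "drz": [-0.0048, 0, 0, 0, 0], "tx": [0.011, 0, 0, 0, 0], "ty": [0.0147, 0, 0, 0, 0], "tz": [0.0067, 0.0133, 0.0133, 0, 0], "aperture": [0.5, 0.5, 0.5, 0.5, 0.5]}'|tail -5
python3 -c "
from h import *
plan([534.7,230,38],np.radians(97))"
```

```text
eef_pos: [537.5, 231.6, 42.4]
tcp_rot: [3.14, -0.0, 1.694]
contact_force: [-0.0, -0.4, 0.6]
opening: 0.497
grasp_force: 0.0
rv [ 0.001 -0.     0.001] d [-1.3 -3.   4.4] /40: 0.1
```

```bash
python3 steer.py '{"drx": [0, 0, 0], "dry": [0, 0, 0], "drz": [0, 0, 0], "tx": [0, 0, 0], "ty": [0, 0, 0], "tz": [0, 0, 0], "aperture": [0.5, 0.5, 0.5]}'|tail -5
python3 -c "
from h import *
plan([534.7,230,38],np.radians(97))"
```

```text
eef_pos: [537.1, 231.5, 41.7]
tcp_rot: [3.141, -0.0, 1.694]
contact_force: [0.1, -0.4, 0.0]
opening: 0.497
grasp_force: 0.0
rv [ 0.    -0.     0.001] d [-1.2 -2.6  3.7] /40: 0.1
```

Converted, 3.4 mm / 300 = 0.0113, -2.6 mm / 300 = -0.0087.

```bash
python3 steer.py '{"drx": [0, 0, 0, 0, 0], "dry": [0, 0, 0, 0, 0], "drz": [0, 0, 0, 0, 0], "tx": [-0.004, 0, 0, 0, 0], "ty": [-0.0087, 0, 0, 0, 0], "tz": [0.0113, 0, 0, 0, 0], "aperture": [0.5, 0.5, 0.5, 0, 0]}' 50|tail -5; python3 steer.py '{"drx": [0, 0, 0, 0, 0], "dry": [0, 0, 0, 0, 0], "drz": [0, 0, 0, 0, 0], "tx": [0, 0, 0, 0, 0], "ty": [0, 0, 0, 0, 0], "tz": [0, 0, 0, 0, 0], "aperture": [0, 0, 0, 0, 0]}' |tail -6
python3 -c "
from h import *
print(monitor.sense()['clock']);plan([534.7,230,38],np.radians(97))"
```

```text
eef_pos: [534.6, 229.9, 37.9]
tcp_rot: [-3.142, -0.0, 1.694]
contact_force: [-0.4, 0.1, -0.3]
opening: 0.23
grasp_force: 0.0
clock: 5.03
eef_pos: [534.8, 230.0, 38.0]
tcp_rot: [3.141, -0.0, 1.694]
contact_force: [-0.5, 0.2, 2.3]
opening: 0.152
grasp_force: 49.3
5.0333
rv [ 0.    -0.     0.001] d [-0.  -0.1  0. ] /40: 0.0
```

Converted, -42 mm / 300 = -0.14, -40 mm / 300 = -0.1333.

```bash
cat >> h.py <<'E'
CY=np.radians(-14.85); CC=np.array([556.8,-1.9])
def cw(x,y): 
    c,s=np.cos(CY),np.sin(CY); return CC+[c*x-s*y,s*x+c*y]
REC={1:cw(-29,28),2:cw(-29,-28),3:cw(29,28),4:cw(29,-28)}
E
python3 steer.py '{"drx": [0, 0, 0, 0, 0], "dry": [0, 0, 0, 0, 0], "drz": [0, 0, 0, 0, 0], "tx": [0, 0, 0, 0, 0], "ty": [0, 0, 0, 0, 0], "tz": [-0.0667, -0.1333, -0.14, 0, 0], "aperture": [0, 0, 0, 0, 0]}'|tail -5
python3 -c "
from h import *
plan([*REC[3],140],CY+np.pi)"
```

```text
eef_pos: [536.0, 230.5, 142.0]
tcp_rot: [3.137, -0.001, 1.694]
contact_force: [0.9, -0.6, -0.9]
opening: 0.15
grasp_force: 49.0
rv [ 0.005  0.002 -1.189] d [-108.7 -191.3    2. ] /40: 5.5
```

Converted, -0.119 rad / 3.1416 = -0.0379.

```bash
(python3 steer.py '{"drx": [0, 0, 0, 0, 0], "dry": [0, 0, 0, 0, 0], "drz": [-0.0379, -0.0379, -0.0379, -0.0379, -0.0379], "tx": [0, 0, 0, 0, 0], "ty": [0, 0, 0, 0, 0], "tz": [0, 0, 0, 0, 0], "aperture": [0, 0, 0, 0, 0]}'
python3 steer.py '{"drx": [0, 0, 0, 0, 0], "dry": [0, 0, 0, 0, 0], "drz": [-0.0379, -0.0379, -0.0379, -0.0379, -0.0379], "tx": [0, 0, 0, 0, 0], "ty": [0, 0, 0, 0, 0], "tz": [0, 0, 0, 0, 0], "aperture": [0, 0, 0, 0, 0]}'
python3 steer.py '{"drx": [0, 0, 0, 0, 0], "dry": [0, 0, 0, 0, 0], "drz": [0, 0, 0, 0, 0], "tx": [-0.06, -0.06, -0.06, -0.06, -0.06], "ty": [-0.1067, -0.1067, -0.1067, -0.1067, -0.1067], "tz": [0, 0, 0, 0, 0], "aperture": [0, 0, 0, 0, 0]}'
python3 steer.py '{"drx": [0, 0, 0, 0, 0], "dry": [0, 0, 0, 0, 0], "drz": [0, 0, 0, 0, 0], "tx": [-0.06, 0, 0, 0, 0], "ty": [-0.1067, 0, 0, 0, 0], "tz": [0, 0, 0, 0, 0], "aperture": [0, 0, 0, 0, 0]}')|tail -3
python3 -c "
from h import *
plan([*REC[3],140],CY+np.pi)
im=eyes.grab_frame('scene');cv2.imwrite('pics/s1.png',cv2.resize(im[60:260,200:420],None,fx=3,fy=3)[:,:,::-1])
im=eyes.grab_frame('top')
for m,a,c in sat_stamps(im): print(a,c.round(1),yaw_of(m,'top',14))"
```

```text
contact_force: [0.0, 0.5, -0.7]
opening: 0.149
grasp_force: 49.1
rv [-0.    -0.002  0.002] d [-2.8  0.8 -1.4] /40: 0.1
77 [124.2 158.3] (array([649.1, 347.2]), 12.2, 48.9, 82.9, array([649.2, 347. ]))
169 [122.1 202.5] (array([524.6, 346.4]), 46.5, 31.5, 56.7, array([525.3, 347.9]))
186 [112.  243.6] (array([414.6, 371.3]), 31.9, 44.5, 25.9, array([414. , 371.8]))
```

View pics/s1.png

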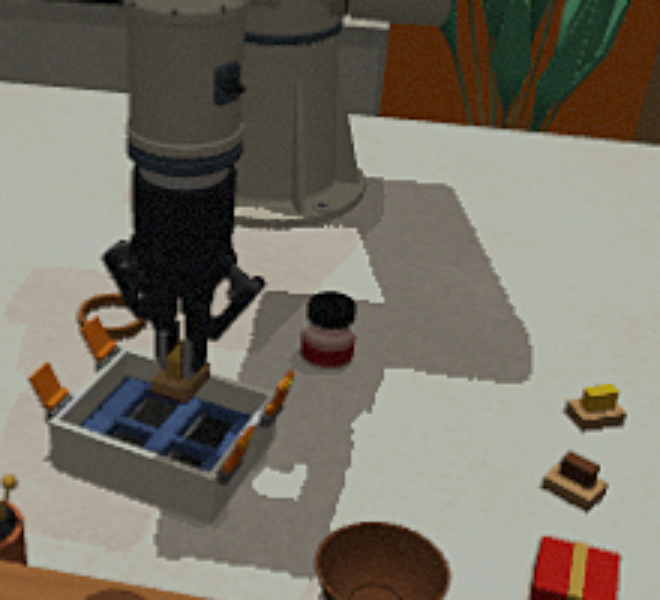

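The brass stamp is held straight above the case, at about (180,380) in the crop. I'll lower it now.

Converted, 25 mm / 300 = 0.0833, 20 mm / 300 = 0.0667.

```bash
python3 steer.py '{"drx": [0, 0, 0, 0, 0], "dry": [0, 0, 0, 0, 0], "drz": [0, 0, 0, 0, 0], "tx": [-0.0087, 0, 0, 0, 0], "ty": [0.0027, 0, 0, 0, 0], "tz": [0.0667, 0.0833, 0.0833, 0, 0], "aperture": [0, 0, 0, 0, 0]}'|tail -1;python3 steer.py '{"drx": [0, 0], "dry": [0, 0], "drz": [0, 0], "tx": [0, 0], "ty": [0, 0], "tz": [0, 0], "aperture": [0, 0]}'|tail -5
python3 -c "
from h import *
plan([*REC[3],52],CY+np.pi)"
```

```text
grasp_force: 49.1
eef_pos: [593.8, 17.2, 71.1]
tcp_rot: [3.141, 0.002, 2.884]
contact_force: [0.3, 0.1, -0.1]
opening: 0.156
grasp_force: 49.1
rv [0.001 0.002 0.002] d [ 1.9  0.  19.1] /40: 0.5
```

Converted, 7 mm / 300 = 0.0233, 6 mm / 300 = 0.02.

```bash
python3 steer.py '{"drx": [0, 0, 0, 0, 0], "dry": [0, 0, 0, 0, 0], "drz": [0, 0, 0, 0, 0], "tx": [0.006, 0, 0, 0, 0], "ty": [0, 0, 0, 0, 0], "tz": [0.0167, 0.0233, 0.02, 0.0067, 0], "aperture": [0, 0, 0, 0, 0]}'|tail -5;python3 steer.py '{"drx": [0, 0, 0, 0, 0], "dry": [0, 0, 0, 0, 0], "drz": [0, 0, 0, 0, 0], "tx": [0, 0, 0, 0, 0], "ty": [0, 0, 0, 0, 0], "tz": [0.01, 0.01, 0.0067, 0.0033, 0], "aperture": [0, 0, 0, 0, 0]}'|tail -5;
python3 -c "
from h import *
plan([*REC[3],46],CY+np.pi)"
```

```text
eef_pos: [590.8, 17.3, 49.0]
tcp_rot: [-3.141, -0.001, 2.884]
contact_force: [-0.2, -1.0, 0.4]
opening: 0.151
grasp_force: 49.2
eef_pos: [591.2, 17.2, 45.5]
tcp_rot: [3.142, 0.0, 2.884]
contact_force: [-20.2, -1.1, 62.2]
opening: 0.149
grasp_force: 57.7
rv [0.    0.    0.001] d [-0.7  0.7 -0.5] /40: 0.0
```

Converted, -2 mm / 300 = -0.0067.

```bash
(python3 steer.py '{"drx": [0, 0, 0, 0, 0], "dry": [0, 0, 0, 0, 0], "drz": [0, 0, 0, 0, 0], "tx": [0, 0, 0, 0, 0], "ty": [0, 0, 0, 0, 0], "tz": [-0.0067, 0, 0, 0, 0], "aperture": [0, 0, 0.4, 0.4, 0.4]}'; python3 steer.py '{"drx": [0, 0, 0, 0, 0], "dry": [0, 0, 0, 0, 0], "drz": [0, 0, 0, 0, 0], "tx": [0, 0, 0, 0, 0], "ty": [0, 0, 0, 0, 0], "tz": [0, -0.0667, -0.1333, -0.1333, 0], "aperture": [0.4, 0.4, 0.4, 0.4, 0.4]}';python3 steer.py '{"drx": [0, 0], "dry": [0, 0], "drz": [0, 0], "tx": [0, 0], "ty": [0, 0], "tz": [0, 0], "aperture": [0.4, 0.4]}')|tail -5
python3 -c "
from h import *
im=eyes.grab_frame('scene');cv2.imwrite('pics/s2.png',cv2.resize(im[160:240,205:305],None,fx=6,fy=6)[:,:,::-1])
im=eyes.grab_frame('top')
for m,a,c in sat_stamps(im): print(a,c.round(1),yaw_of(m,'top',14))
plan([524.9,346.9,138],np.radians(56.7))"
```

```text
eef_pos: [590.6, 17.2, 142.0]
tcp_rot: [-3.141, -0.001, 2.884]
contact_force: [0.2, -0.2, -0.0]
opening: 0.402
grasp_force: 0.0
77 [124.2 158.3] (array([649.1, 347.2]), 12.2, 48.9, 82.9, array([649.2, 347. ]))
170 [122.2 202.5] (array([524.7, 346.4]), 46.4, 31.8, 57.6, array([525.3, 347.8]))
188 [112.  243.6] (array([414.5, 371.7]), 31.9, 45.3, 25.9, array([414., 372.]))
rv [-3.000e-03 -1.000e-03  1.894e+00] d [ 239.9 -235.3    2.9] /40: 8.4
```

View pics/s2.png

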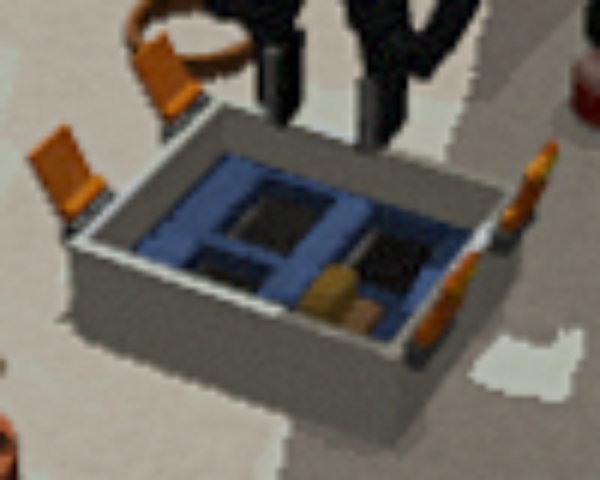

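The brass stamp sits level with the blue insert, its bar at about (330,290) in the crop. Brown is next.

Converted, -0.125 rad / 3.1416 = -0.0398.

```bash
(python3 steer.py '{"drx": [0, 0, 0, 0, 0], "dry": [0, 0, 0, 0, 0], "drz": [-0.0398, -0.0398, -0.0398, -0.0398, -0.0398], "tx": [0, 0, 0, 0, 0], "ty": [0, 0, 0, 0, 0], "tz": [0, 0, 0, 0, 0], "aperture": [0.5, 0.5, 0.5, 0.5, 0.5]}'
python3 steer.py '{"drx": [0, 0, 0, 0, 0], "dry": [0, 0, 0, 0, 0], "drz": [-0.0398, -0.0398, -0.0398, -0.0398, -0.0398], "tx": [0, 0, 0, 0, 0], "ty": [0, 0, 0, 0, 0], "tz": [0, 0, 0, 0, 0], "aperture": [0.5, 0.5, 0.5, 0.5, 0.5]}'
python3 steer.py '{"drx": [0, 0, 0, 0, 0], "dry": [0, 0, 0, 0, 0], "drz": [0, 0, 0, 0, 0], "tx": [-0.0887, -0.0887, -0.0887, -0.0887, -0.0887], "ty": [0.087, 0.087, 0.087, 0.087, 0.087], "tz": [0, 0, 0, 0, 0], "aperture": [0.5, 0.5, 0.5, 0.5, 0.5]}'
python3 steer.py '{"drx": [0, 0, 0, 0, 0], "dry": [0, 0, 0, 0, 0], "drz": [0, 0, 0, 0, 0], "tx": [-0.0887, -0.0887, -0.0887, -0.0887, 0], "ty": [0.087, 0.087, 0.087, 0.087, 0], "tz": [0, 0, 0, 0, 0], "aperture": [0.5, 0.5, 0.5, 0.5, 0.5]}'
python3 steer.py '{"drx": [0, 0, 0], "dry": [0, 0, 0], "drz": [0, 0, 0], "tx": [0, 0, 0], "ty": [0, 0, 0], "tz": [0, 0, 0], "aperture": [0.5, 0.5, 0.5]}')|tail -5
python3 -c "
from h import *
plan([524.9,346.9,38],np.radians(237))
im=eyes.grab_frame('top')
for m,a,c in sat_stamps(im): print(a,c.round(1),yaw_of(m,'top',14))
"
```

```text
eef_pos: [525.0, 344.7, 141.5]
tcp_rot: [3.141, -0.002, -2.15]
contact_force: [-0.8, -0.8, -0.2]
opening: 0.5
grasp_force: 0.0
rv [ 0.001 -0.002 -0.003] d [ -1.8   1.3 103.5] /40: 2.6
77 [124.2 158.3] (array([649.1, 347.2]), 12.2, 48.9, 82.9, array([649.2, 347. ]))
132 [122.8 202.9] (array([525.6, 348. ]), 43.9, 31.5, 56.5, array([524.3, 346.1]))
176 [111.9 243.4] (array([414.3, 372.1]), 31.8, 42.9, 25.9, array([414.6, 372.3]))
```

Converted, 35 mm / 300 = 0.1167, 30 mm / 300 = 0.1.

```bash
(python3 steer.py '{"drx": [0, 0, 0, 0, 0], "dry": [0, 0, 0, 0, 0], "drz": [0, 0, 0, 0, 0], "tx": [-0.006, 0, 0, 0, 0], "ty": [0.0043, 0, 0, 0, 0], "tz": [0.1, 0.1167, 0.0833, 0, 0], "aperture": [0.5, 0.5, 0.5, 0.5, 0.5]}'
python3 steer.py '{"drx": [0, 0], "dry": [0, 0], "drz": [0, 0], "tx": [0, 0], "ty": [0, 0], "tz": [0, 0], "aperture": [0.5, 0.5]}')|tail -5
python3 -c "
from h import *
plan([524.9,346.9,38],np.radians(237))"
```

```text
eef_pos: [526.5, 348.8, 54.6]
tcp_rot: [-3.14, 0.003, -2.15]
contact_force: [0.9, 0.2, 0.7]
opening: 0.498
grasp_force: 0.0
rv [-0.001  0.003 -0.003] d [ 2.4  0.3 16.6] /40: 0.4
```

Converted, 6 mm / 300 = 0.02, 3 mm / 300 = 0.01.

```bash
(python3 steer.py '{"drx": [0, 0, 0, 0, 0], "dry": [0, 0, 0, 0, 0], "drz": [0, 0, 0, 0, 0], "tx": [0.0033, 0, 0, 0, 0], "ty": [0, 0, 0, 0, 0], "tz": [0.02, 0.02, 0.01, 0, 0], "aperture": [0.5, 0.5, 0.5, 0.5, 0.5]}'
python3 steer.py '{"drx": [0, 0], "dry": [0, 0], "drz": [0, 0], "tx": [0, 0], "ty": [0, 0], "tz": [0, 0], "aperture": [0.5, 0.5]}')|tail -5
python3 -c "
from h import *
plan([524.9,346.9,38],np.radians(237))"
```

```text
eef_pos: [524.7, 347.7, 37.7]
tcp_rot: [-3.142, 0.0, -2.149]
contact_force: [-0.8, 0.1, 0.3]
opening: 0.505
grasp_force: 0.0
rv [-0.     0.    -0.002] d [ 0.5 -0.6 -0.3] /40: 0.0
```

Converted, -42 mm / 300 = -0.14, -40 mm / 300 = -0.1333.

```bash
(python3 steer.py '{"drx": [0, 0, 0, 0, 0], "dry": [0, 0, 0, 0, 0], "drz": [0, 0, 0, 0, 0], "tx": [0, 0, 0, 0, 0], "ty": [0, 0, 0, 0, 0], "tz": [0, 0, 0, 0, 0], "aperture": [0, 0, 0, 0, 0]}' 50
python3 steer.py '{"drx": [0, 0, 0, 0, 0], "dry": [0, 0, 0, 0, 0], "drz": [0, 0, 0, 0, 0], "tx": [0, 0, 0, 0, 0], "ty": [0, 0, 0, 0, 0], "tz": [0, 0, -0.0667, -0.1333, -0.14], "aperture": [0, 0, 0, 0, 0]}'; python3 steer.py '{"drx": [0, 0, 0], "dry": [0, 0, 0], "drz": [0, 0, 0], "tx": [0, 0, 0], "ty": [0, 0, 0], "tz": [0, 0, 0], "aperture": [0, 0, 0]}')|tail -5
python3 -c "
from h import *
plan([*REC[1],140],CY+np.pi)"
```

```text
eef_pos: [524.2, 347.3, 138.9]
tcp_rot: [3.141, -0.0, -2.149]
contact_force: [-1.2, 0.0, -0.5]
opening: 0.148
grasp_force: 48.9
rv [-0.    -0.     1.251] d [ -92.  -301.2   -1.1] /40: 7.9
```

Converted, 0.125 rad / 3.1416 = 0.0398.

```bash
(python3 steer.py '{"drx": [0, 0, 0, 0, 0], "dry": [0, 0, 0, 0, 0], "drz": [0.0398, 0.0398, 0.0398, 0.0398, 0.0398], "tx": [0, 0, 0, 0, 0], "ty": [0, 0, 0, 0, 0], "tz": [0, 0, 0, 0, 0], "aperture": [0, 0, 0, 0, 0]}'
python3 steer.py '{"drx": [0, 0, 0, 0, 0], "dry": [0, 0, 0, 0, 0], "drz": [0.0398, 0.0398, 0.0398, 0.0398, 0.0398], "tx": [0, 0, 0, 0, 0], "ty": [0, 0, 0, 0, 0], "tz": [0, 0, 0, 0, 0], "aperture": [0, 0, 0, 0, 0]}'
python3 steer.py '{"drx": [0, 0, 0, 0, 0], "dry": [0, 0, 0, 0, 0], "drz": [0, 0, 0, 0, 0], "tx": [-0.0383, -0.0383, -0.0383, -0.0383, -0.0383], "ty": [-0.1257, -0.1257, -0.1257, -0.1257, -0.1257], "tz": [0, 0, 0, 0, 0], "aperture": [0, 0, 0, 0, 0]}'
python3 steer.py '{"drx": [0, 0, 0, 0, 0], "dry": [0, 0, 0, 0, 0], "drz": [0, 0, 0, 0, 0], "tx": [-0.0383, -0.0383, -0.0383, 0, 0], "ty": [-0.1257, -0.1257, -0.1257, 0, 0], "tz": [0, 0, 0, 0, 0], "aperture": [0, 0, 0, 0, 0]}'
python3 steer.py '{"drx": [0, 0, 0], "dry": [0, 0, 0], "drz": [0, 0, 0], "tx": [0, 0, 0], "ty": [0, 0, 0], "tz": [0, 0, 0], "aperture": [0, 0, 0]}')|tail -5
python3 -c "
from h import *
plan([*REC[1],71],CY+np.pi)
im=eyes.grab_frame('scene');cv2.imwrite('pics/s3.png',cv2.resize(im[130:230,180:310],None,fx=4,fy=4)[:,:,::-1])"
```

```text
eef_pos: [536.3, 33.7, 138.7]
tcp_rot: [-3.141, -0.001, 2.885]
contact_force: [-0.2, -0.1, -0.9]
opening: 0.148
grasp_force: 49.1
rv [-0.    -0.001  0.003] d [ 0.1 -1.2 67.7] /40: 1.7
```

View pics/s3.png

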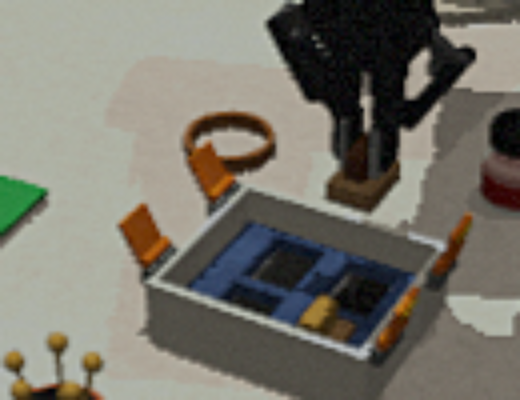

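The brown stamp is held level at about (360,185) in the crop, still in the grip. I'll lower it.

Converted, 25 mm / 300 = 0.0833, 23 mm / 300 = 0.0767.

```bash
(python3 steer.py '{"drx": [0, 0, 0, 0, 0], "dry": [0, 0, 0, 0, 0], "drz": [0, 0, 0, 0, 0], "tx": [0, 0, 0, 0, 0], "ty": [-0.004, 0, 0, 0, 0], "tz": [0.0667, 0.0833, 0.0767, 0, 0], "aperture": [0, 0, 0, 0, 0]}'; python3 steer.py '{"drx": [0, 0, 0], "dry": [0, 0, 0], "drz": [0, 0, 0], "tx": [0, 0, 0], "ty": [0, 0, 0], "tz": [0, 0, 0], "aperture": [0, 0, 0]}')|tail -5
python3 -c "
from h import *
plan([*REC[1],52],CY+np.pi)"
```

```text
eef_pos: [537.4, 31.5, 72.6]
tcp_rot: [3.141, 0.002, 2.884]
contact_force: [0.0, 0.2, 0.2]
opening: 0.152
grasp_force: 49.1
rv [0.001 0.002 0.002] d [ 1.7  0.7 20.6] /40: 0.5
```

Converted, 7 mm / 300 = 0.0233, 6 mm / 300 = 0.02.

```bash
python3 steer.py '{"drx": [0, 0, 0, 0, 0], "dry": [0, 0, 0, 0, 0], "drz": [0, 0, 0, 0, 0], "tx": [0.0033, 0, 0, 0, 0], "ty": [0.0017, 0, 0, 0, 0], "tz": [0.0167, 0.0233, 0.02, 0.0067, 0], "aperture": [0, 0, 0, 0, 0]}'|tail -5;python3 steer.py '{"drx": [0, 0, 0, 0, 0], "dry": [0, 0, 0, 0, 0], "drz": [0, 0, 0, 0, 0], "tx": [0, 0, 0, 0, 0], "ty": [0, 0, 0, 0, 0], "tz": [0.01, 0.01, 0.0067, 0.0033, 0], "aperture": [0, 0, 0, 0, 0]}'|tail -5;
python3 -c "
from h import *
plan([*REC[1],46],CY+np.pi)"
```

```text
eef_pos: [535.2, 32.0, 50.4]
tcp_rot: [-3.141, -0.001, 2.884]
contact_force: [-0.4, 0.2, -0.9]
opening: 0.151
grasp_force: 49.2
eef_pos: [535.6, 32.0, 45.4]
tcp_rot: [-3.142, -0.0, 2.884]
contact_force: [-15.0, -0.9, 50.4]
opening: 0.151
grasp_force: 56.0
rv [-0.    -0.     0.001] d [-0.2  0.7 -0.6] /40: 0.0
```

Bottomed out at the same height as the first. Release and go for yellow.

Converted, -2 mm / 300 = -0.0067.

```bash
(python3 steer.py '{"drx": [0, 0, 0, 0, 0], "dry": [0, 0, 0, 0, 0], "drz": [0, 0, 0, 0, 0], "tx": [0, 0, 0, 0, 0], "ty": [0, 0, 0, 0, 0], "tz": [-0.0067, 0, 0, 0, 0], "aperture": [0, 0, 0.4, 0.4, 0.4]}'; python3 steer.py '{"drx": [0, 0, 0, 0, 0], "dry": [0, 0, 0, 0, 0], "drz": [0, 0, 0, 0, 0], "tx": [0, 0, 0, 0, 0], "ty": [0, 0, 0, 0, 0], "tz": [0, -0.0667, -0.1333, -0.1333, 0], "aperture": [0.4, 0.4, 0.4, 0.4, 0.4]}';python3 steer.py '{"drx": [0, 0], "dry": [0, 0], "drz": [0, 0], "tx": [0, 0], "ty": [0, 0], "tz": [0, 0], "aperture": [0.4, 0.4]}')|tail -5
python3 -c "
from h import *
im=eyes.grab_frame('scene');cv2.imwrite('pics/s4.png',im[:,:,::-1])
im=eyes.grab_frame('top')
for m,a,c in sat_stamps(im): print(a,c.round(1),yaw_of(m,'top',14))
plan([414.6,371.8,138],np.radians(116.5))"
```

```text
eef_pos: [535.2, 32.0, 143.9]
tcp_rot: [-3.142, -0.0, 2.884]
contact_force: [-0.4, 0.2, -1.1]
opening: 0.4
grasp_force: 0.0
77 [124.2 158.3] (array([649.1, 347.2]), 12.2, 48.9, 82.9, array([649.2, 347. ]))
186 [112.  243.6] (array([414.6, 371.3]), 31.9, 44.5, 25.9, array([414. , 371.8]))
rv [-0.002 -0.002  0.851] d [357.6  44.4   4.8] /40: 9.0
```

Converted, 0.122 rad / 3.1416 = 0.0388.

```bash
(python3 steer.py '{"drx": [0, 0, 0, 0, 0], "dry": [0, 0, 0, 0, 0], "drz": [0.0388, 0.0388, 0.0388, 0.0388, 0.0388], "tx": [0, 0, 0, 0, 0], "ty": [0, 0, 0, 0, 0], "tz": [0, 0, 0, 0, 0], "aperture": [0.5, 0.5, 0.5, 0.5, 0.5]}'
python3 steer.py '{"drx": [0, 0, 0, 0, 0], "dry": [0, 0, 0, 0, 0], "drz": [0.0388, 0.0379, 0, 0, 0], "tx": [0, 0, 0.1193, 0.1193, 0.1193], "ty": [0, 0, 0.0147, 0.0147, 0.0147], "tz": [0, 0, 0, 0, 0], "aperture": [0.5, 0.5, 0.5, 0.5, 0.5]}'
python3 steer.py '{"drx": [0, 0, 0, 0, 0], "dry": [0, 0, 0, 0, 0], "drz": [0, 0, 0, 0, 0], "tx": [0.1193, 0.1193, 0.1193, 0.1193, 0.1193], "ty": [0.0147, 0.0147, 0.0147, 0.0147, 0.0147], "tz": [0, 0, 0, 0, 0], "aperture": [0.5, 0.5, 0.5, 0.5, 0.5]}'
python3 steer.py '{"drx": [0, 0, 0, 0, 0], "dry": [0, 0, 0, 0, 0], "drz": [0, 0, 0, 0, 0], "tx": [0.1193, 0.1193, 0, 0, 0], "ty": [0.0147, 0.0147, 0, 0, 0], "tz": [0, 0, 0, 0, 0], "aperture": [0.5, 0.5, 0.5, 0.5, 0.5]}'
python3 steer.py '{"drx": [0, 0], "dry": [0, 0], "drz": [0, 0], "tx": [0, 0], "ty": [0, 0], "tz": [0, 0], "aperture": [0.5, 0.5]}')|tail -5
python3 -c "
from h import *
plan([414.6,371.8,38],np.radians(116.5))
im=eyes.grab_frame('top')
for m,a,c in sat_stamps(im): print(a,c.round(1),yaw_of(m,'top',14))"
```

```text
eef_pos: [415.6, 370.9, 143.7]
tcp_rot: [-3.141, 0.0, 2.031]
contact_force: [0.5, -0.0, -0.2]
opening: 0.497
grasp_force: 0.0
rv [-0.001  0.    -0.002] d [  1.3  -0.5 105.7] /40: 2.6
77 [124.2 158.3] (array([649.1, 347.2]), 12.2, 48.9, 82.9, array([649.2, 347. ]))
179 [111.6 243.4] (array([415.2, 371.6]), 33.1, 46.7, 25.9, array([414.7, 372.9]))
```

Converted, 35 mm / 300 = 0.1167, 30 mm / 300 = 0.1.

```bash
(python3 steer.py '{"drx": [0, 0, 0, 0, 0], "dry": [0, 0, 0, 0, 0], "drz": [0, 0, 0, 0, 0], "tx": [0.0043, 0, 0, 0, 0], "ty": [-0.0017, 0, 0, 0, 0], "tz": [0.1, 0.1167, 0.0667, 0.0267, 0.02], "aperture": [0.5, 0.5, 0.5, 0.5, 0.5]}'
python3 steer.py '{"drx": [0, 0, 0, 0, 0], "dry": [0, 0, 0, 0, 0], "drz": [0, 0, 0, 0, 0], "tx": [0, 0, 0, 0, 0], "ty": [0, 0, 0, 0, 0], "tz": [0.0133, 0, 0, 0, 0], "aperture": [0.5, 0.5, 0.5, 0.5, 0.5]}')|tail -5
python3 -c "
from h import *
plan([414.6,371.8,38],np.radians(116.5))"
```

```text
eef_pos: [414.8, 373.5, 42.2]
tcp_rot: [3.14, -0.0, 2.033]
contact_force: [-0.7, -0.3, -0.8]
opening: 0.497
grasp_force: 0.0
rv [ 0.002 -0.    -0.   ] d [-1.4 -1.   4.2] /40: 0.1
```

Converted, 3.4 mm / 300 = 0.0113, -1 mm / 300 = -0.0033.

```bash
(python3 steer.py '{"drx": [0, 0, 0, 0, 0], "dry": [0, 0, 0, 0, 0], "drz": [0, 0, 0, 0, 0], "tx": [-0.0033, 0, 0, 0, 0], "ty": [-0.002, 0, 0, 0, 0], "tz": [0.0113, 0, 0, 0, 0], "aperture": [0.5, 0.5, 0.5, 0, 0]}' 50
python3 steer.py '{"drx": [0, 0, 0, 0, 0], "dry": [0, 0, 0, 0, 0], "drz": [0, 0, 0, 0, 0], "tx": [0, 0, 0, 0, 0], "ty": [0, 0, 0, 0, 0], "tz": [0, 0, 0, 0, 0], "aperture": [0, 0, 0, 0, 0]}') |tail -5
python3 steer.py '{"drx": [0, 0, 0, 0, 0], "dry": [0, 0, 0, 0, 0], "drz": [0, 0, 0, 0, 0], "tx": [0, 0, 0, 0, 0], "ty": [0, 0, 0, 0, 0], "tz": [0, -0.0667, -0.1333, -0.14, 0], "aperture": [0, 0, 0, 0, 0]}' >/dev/null; python3 steer.py '{"drx": [0, 0, 0], "dry": [0, 0, 0], "drz": [0, 0, 0], "tx": [0, 0, 0], "ty": [0, 0, 0], "tz": [0, 0, 0], "aperture": [0, 0, 0]}'|tail -5
python3 -c "
from h import *
plan([*REC[2],140],CY+np.pi)"
```

```text
eef_pos: [414.4, 372.0, 38.0]
tcp_rot: [3.141, -0.0, 2.033]
contact_force: [0.9, 0.6, 4.6]
opening: 0.15
grasp_force: 49.1
eef_pos: [413.3, 371.1, 138.1]
tcp_rot: [-3.139, 0.001, 2.033]
contact_force: [-0.1, 0.1, -1.4]
opening: 0.154
grasp_force: 48.9
rv [-0.003 -0.    -0.85 ] d [-205.3 -351.8   -1.9] /40: 10.2
```

Converted, -0.122 rad / 3.1416 = -0.0388.

```bash
(python3 steer.py '{"drx": [0, 0, 0, 0, 0], "dry": [0, 0, 0, 0, 0], "drz": [-0.0388, -0.0388, -0.0388, -0.0388, -0.0388], "tx": [0, 0, 0, 0, 0], "ty": [0, 0, 0, 0, 0], "tz": [0, 0, 0, 0, 0], "aperture": [0, 0, 0, 0, 0]}'
python3 steer.py '{"drx": [0, 0, 0, 0, 0], "dry": [0, 0, 0, 0, 0], "drz": [-0.0388, -0.0376, 0, 0, 0], "tx": [0, 0, -0.0623, -0.0623, -0.0623], "ty": [0, 0, -0.1067, -0.1067, -0.1067], "tz": [0, 0, 0, 0, 0], "aperture": [0, 0, 0, 0, 0]}'
python3 steer.py '{"drx": [0, 0, 0, 0, 0], "dry": [0, 0, 0, 0, 0], "drz": [0, 0, 0, 0, 0], "tx": [-0.0623, -0.0623, -0.0623, -0.0623, -0.0623], "ty": [-0.1067, -0.1067, -0.1067, -0.1067, -0.1067], "tz": [0, 0, 0, 0, 0], "aperture": [0, 0, 0, 0, 0]}'
python3 steer.py '{"drx": [0, 0, 0, 0, 0], "dry": [0, 0, 0, 0, 0], "drz": [0, 0, 0, 0, 0], "tx": [-0.0623, -0.0623, -0.0623, 0, 0], "ty": [-0.1067, -0.1067, -0.1067, 0, 0], "tz": [0, 0, 0, 0, 0], "aperture": [0, 0, 0, 0, 0]}'
python3 steer.py '{"drx": [0, 0, 0], "dry": [0, 0, 0], "drz": [0, 0, 0], "tx": [0, 0, 0], "ty": [0, 0, 0], "tz": [0, 0, 0], "aperture": [0, 0, 0]}')|tail -5
python3 -c "
from h import *
plan([*REC[2],71],CY+np.pi)
im=eyes.grab_frame('scene');cv2.imwrite('pics/s5.png',cv2.resize(im[130:230,180:310],None,fx=4,fy=4)[:,:,::-1])"
```

```text
eef_pos: [522.4, -19.9, 139.0]
tcp_rot: [-3.141, -0.001, 2.884]
contact_force: [-0.5, 0.4, -0.4]
opening: 0.149
grasp_force: 49.0
rv [-0.    -0.001  0.002] d [ 0.3 -1.8 68. ] /40: 1.7
```

View pics/s5.png

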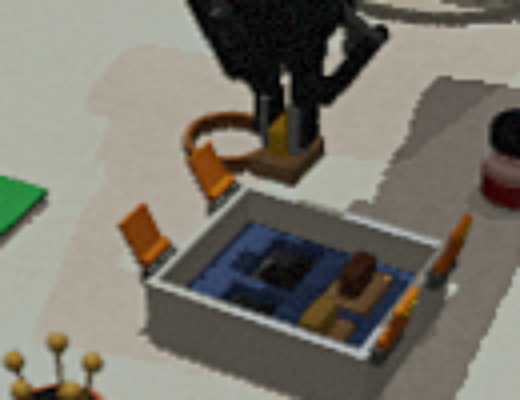

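The yellow stamp is held level at about (285,160) in the crop. The brown and brass stamps are seated flush.

Converted, 25 mm / 300 = 0.0833, 23 mm / 300 = 0.0767.

```bash
(python3 steer.py '{"drx": [0, 0, 0, 0, 0], "dry": [0, 0, 0, 0, 0], "drz": [0, 0, 0, 0, 0], "tx": [0, 0, 0, 0, 0], "ty": [-0.0053, 0, 0, 0, 0], "tz": [0.0667, 0.0833, 0.0767, 0, 0], "aperture": [0, 0, 0, 0, 0]}'; python3 steer.py '{"drx": [0, 0, 0], "dry": [0, 0, 0], "drz": [0, 0, 0], "tx": [0, 0, 0], "ty": [0, 0, 0], "tz": [0, 0, 0], "aperture": [0, 0, 0]}')|tail -5
python3 -c "
from h import *
plan([*REC[2],52],CY+np.pi)"
```

```text
eef_pos: [523.5, -22.5, 72.8]
tcp_rot: [3.141, 0.002, 2.883]
contact_force: [-0.4, -0.5, -0.3]
opening: 0.153
grasp_force: 49.0
rv [0.    0.002 0.001] d [ 2.1  0.4 20.8] /40: 0.5
```

Converted, 7 mm / 300 = 0.0233, 6 mm / 300 = 0.02.

```bash
python3 steer.py '{"drx": [0, 0, 0, 0, 0], "dry": [0, 0, 0, 0, 0], "drz": [0, 0, 0, 0, 0], "tx": [0.0033, 0, 0, 0, 0], "ty": [0.0013, 0, 0, 0, 0], "tz": [0.0167, 0.0233, 0.02, 0.0067, 0], "aperture": [0, 0, 0, 0, 0]}'|tail -5;python3 steer.py '{"drx": [0, 0, 0, 0, 0], "dry": [0, 0, 0, 0, 0], "drz": [0, 0, 0, 0, 0], "tx": [0, 0, 0, 0, 0], "ty": [0, 0, 0, 0, 0], "tz": [0.01, 0.01, 0.0067, 0.0033, 0], "aperture": [0, 0, 0, 0, 0]}'|tail -5;
(python3 steer.py '{"drx": [0, 0, 0, 0, 0], "dry": [0, 0, 0, 0, 0], "drz": [0, 0, 0, 0, 0], "tx": [0, 0, 0, 0, 0], "ty": [0, 0, 0, 0, 0], "tz": [-0.0067, 0, 0, 0, 0], "aperture": [0, 0, 0.4, 0.4, 0.4]}'; python3 steer.py '{"drx": [0, 0, 0, 0, 0], "dry": [0, 0, 0, 0, 0], "drz": [0, 0, 0, 0, 0], "tx": [0, 0, 0, 0, 0], "ty": [0, 0, 0, 0, 0], "tz": [0, -0.0667, -0.1333, -0.1333, -0.1333], "aperture": [0.4, 0.4, 0.4, 0.4, 0.4]}';python3 steer.py '{"drx": [0, 0], "dry": [0, 0], "drz": [0, 0], "tx": [0, 0], "ty": [0, 0], "tz": [0, 0], "aperture": [0.4, 0.4]}')|tail -5
python3 -c "
from h import *
plan([510,-304.6,160],np.radians(167.6))"
```

```text
eef_pos: [521.3, -21.9, 50.7]
tcp_rot: [-3.141, -0.001, 2.883]
contact_force: [0.4, -0.6, -0.6]
opening: 0.15
grasp_force: 49.1
eef_pos: [521.8, -21.9, 45.6]
tcp_rot: [-3.142, -0.0, 2.883]
contact_force: [-15.2, 0.7, 51.5]
opening: 0.151
grasp_force: 56.1
eef_pos: [523.3, -22.0, 186.8]
tcp_rot: [3.141, 0.005, 2.883]
contact_force: [-0.8, -0.4, -0.9]
opening: 0.398
grasp_force: 0.0
rv [ 0.001  0.005 -0.042] d [ -47.7 -278.9   26.8] /40: 7.1
```

Converted, -35 mm / 300 = -0.1167, -6 mm / 300 = -0.02, -0.042 rad / 3.1416 = -0.0134.

```bash
(python3 steer.py '{"drx": [0, 0, 0, 0, 0], "dry": [0, 0, 0, 0, 0], "drz": [-0.0134, 0, 0, 0, 0], "tx": [0, -0.02, -0.02, -0.02, -0.02], "ty": [0, -0.1167, -0.1167, -0.1167, -0.1167], "tz": [0, 0, 0, 0, 0], "aperture": [0.5, 0.5, 0.5, 0.5, 0.5]}'
python3 steer.py '{"drx": [0, 0, 0, 0, 0], "dry": [0, 0, 0, 0, 0], "drz": [0, 0, 0, 0, 0], "tx": [-0.02, -0.02, -0.02, -0.02, 0], "ty": [-0.1167, -0.1167, -0.1167, -0.1133, 0], "tz": [0, 0, 0, 0, 0], "aperture": [0.5, 0.5, 0.5, 0.5, 0.5]}'
python3 steer.py '{"drx": [0, 0, 0], "dry": [0, 0, 0], "drz": [0, 0, 0], "tx": [0, 0, 0], "ty": [0, 0, 0], "tz": [0, 0, 0], "aperture": [0.5, 0.5, 0.5]}')|tail -5
python3 - <<'E'
from h import *
a=cv2.imread('pics/top0.png')[:,:,::-1].copy(); im=eyes.grab_frame('top')
g=mask(a,(0,0,90),(180,60,255))
for m,n,c in blobs(g,8,(345,190,378,220)): print('grip',n,c.round(1),yaw_of(m,'top',34))
for m,n,c in blobs(mask(a,(40,80,60),(85,255,255)),500,(300,150,420,250)): print(yaw_of(m,'top',12))
cv2.imwrite('pics/t6.png',cv2.resize(im[138:238,190:320],None,fx=6,fy=6)[:,:,::-1])
plan([510,-304.6,160],np.radians(167.6)); print(monitor.sense()['clock'])
E
```

```text
eef_pos: [508.0, -303.5, 183.4]
tcp_rot: [3.141, -0.002, 2.925]
contact_force: [-0.2, 0.8, 0.2]
opening: 0.501
grasp_force: 0.0
grip 88 [363.  203.4] (array([ 510.1, -304.7]), 12.9, 49.0, 77.8, array([ 509.6, -304.8]))
(array([ 510. , -304.6]), 155.4, 129.5, 77.6, array([ 509.5, -304. ]))
rv [ 0.001 -0.001  0.001] d [-1.9 -0.8 23.7] /40: 0.6
28.3333
```

View pics/t6.png

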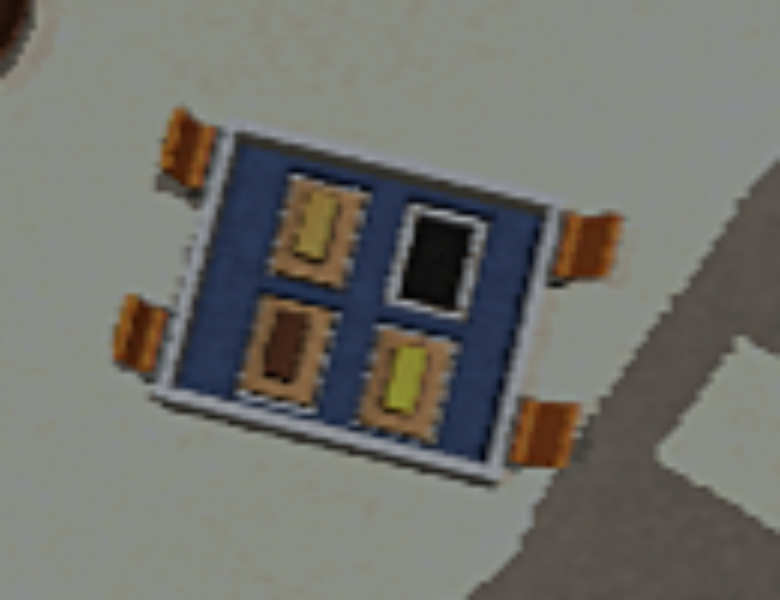

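Three stamps sit flush in their recesses. One recess is empty, and no fourth stamp is in view. Now the lid.

Converted, 40 mm / 300 = 0.1333, 35 mm / 300 = 0.1167.

```bash
(python3 steer.py '{"drx": [0, 0, 0, 0, 0], "dry": [0, 0, 0, 0, 0], "drz": [0, 0, 0, 0, 0], "tx": [-0.0063, 0, 0, 0, 0], "ty": [-0.0027, 0, 0, 0, 0], "tz": [0.1167, 0.1333, 0.1, 0.05, 0.04], "aperture": [0.5, 0.5, 0.5, 0.5, 0.5]}'
python3 steer.py '{"drx": [0, 0, 0, 0, 0], "dry": [0, 0, 0, 0, 0], "drz": [0, 0, 0, 0, 0], "tx": [0, 0, 0, 0, 0], "ty": [0, 0, 0, 0, 0], "tz": [0.0267, 0, 0, 0, 0], "aperture": [0.5, 0.5, 0.5, 0.5, 0.5]}')|tail -5
python3 -c "
from h import *
plan([510,-304.6,36.5],np.radians(167.6))"
```

```text
eef_pos: [511.1, -306.3, 45.8]
tcp_rot: [-3.141, 0.002, 2.925]
contact_force: [-0.9, -1.0, 0.7]
opening: 0.498
grasp_force: 0.0
rv [-0.001  0.002 -0.   ] d [1.4 1.4 9.3] /40: 0.2
```

Converted, 4 mm / 300 = 0.0133, 3.5 mm / 300 = 0.0117.

```bash
(python3 steer.py '{"drx": [0, 0, 0, 0, 0], "dry": [0, 0, 0, 0, 0], "drz": [0, 0, 0, 0, 0], "tx": [0.0033, 0, 0, 0, 0], "ty": [0.0033, 0, 0, 0, 0], "tz": [0.0133, 0.0117, 0, 0, 0], "aperture": [0.5, 0.5, 0.5, 0.5, 0.5]}';python3 steer.py '{"drx": [0, 0, 0, 0, 0], "dry": [0, 0, 0, 0, 0], "drz": [0, 0, 0, 0, 0], "tx": [0, 0, 0, 0, 0], "ty": [0, 0, 0, 0, 0], "tz": [0, 0, 0, 0, 0], "aperture": [0, 0, 0, 0, 0]}' 110;python3 steer.py '{"drx": [0, 0, 0, 0], "dry": [0, 0, 0, 0], "drz": [0, 0, 0, 0], "tx": [0, 0, 0, 0], "ty": [0, 0, 0, 0], "tz": [0, 0, 0, 0], "aperture": [0, 0, 0, 0]}') |tail -5
python3 -c "
from h import *
plan([510,-304.6,36.5],np.radians(167.6))"
```

```text
eef_pos: [509.6, -304.8, 37.4]
tcp_rot: [-3.141, 0.0, 2.925]
contact_force: [-1.3, 0.1, 4.4]
opening: 0.132
grasp_force: 108.1
rv [-0.  0. -0.] d [-0.3  0.3  0.9] /40: 0.0
```

Units first: shifts go in shares of 300 mm and turns go in shares of pi rad. So -45 mm / 300 = -0.15, -40 mm / 300 = -0.1333.

```bash
(python3 steer.py '{"drx": [0, 0, 0, 0, 0], "dry": [0, 0, 0, 0, 0], "drz": [0, 0, 0, 0, 0], "tx": [0, 0, 0, 0, 0], "ty": [0, 0, 0, 0, 0], "tz": [-0.0333, -0.1, -0.1333, -0.15, 0], "aperture": [0, 0, 0, 0, 0]}'; python3 steer.py '{"drx": [0, 0, 0], "dry": [0, 0, 0], "drz": [0, 0, 0], "tx": [0, 0, 0], "ty": [0, 0, 0], "tz": [0, 0, 0], "aperture": [0, 0, 0]}')|tail -5
python3 -c "
from h import *
plan([*CC,160],CY+np.pi)"
```

```text
eef_pos: [508.4, -304.1, 157.3]
tcp_rot: [3.141, -0.003, 2.925]
contact_force: [-0.2, 0.6, -2.9]
opening: 0.134
grasp_force: 107.8
rv [ 0.001 -0.003  0.042] d [ 30.7 304.5  -2.7] /40: 7.7
```

Converted, 30 mm / 300 = 0.1, 20 mm / 300 = 0.0667, 0.042 rad / 3.1416 = 0.0134.

```bash
(python3 steer.py '{"drx": [0, 0, 0, 0, 0], "dry": [0, 0, 0, 0, 0], "drz": [0.0134, 0, 0, 0, 0], "tx": [0, 0.01, 0.01, 0.01, 0.01], "ty": [0, 0.0667, 0.1, 0.1, 0.1], "tz": [0, 0, 0, 0, 0], "aperture": [0, 0, 0, 0, 0]}'
python3 steer.py '{"drx": [0, 0, 0, 0, 0], "dry": [0, 0, 0, 0, 0], "drz": [0, 0, 0, 0, 0], "tx": [0.01, 0.01, 0.01, 0.01, 0.01], "ty": [0.1, 0.1, 0.1, 0.1, 0.1], "tz": [0, 0, 0, 0, 0], "aperture": [0, 0, 0, 0, 0]}'
python3 steer.py '{"drx": [0, 0, 0, 0, 0], "dry": [0, 0, 0, 0, 0], "drz": [0, 0, 0, 0, 0], "tx": [0.01, 0.0033, 0, 0, 0], "ty": [0.1, 0.0467, 0, 0, 0], "tz": [0, 0, 0, 0, 0], "aperture": [0, 0, 0, 0, 0]}';python3 steer.py '{"drx": [0, 0], "dry": [0, 0], "drz": [0, 0], "tx": [0, 0], "ty": [0, 0], "tz": [0, 0], "aperture": [0, 0]}')|tail -5
python3 - <<'E'
from h import *
plan([*CC,90],CY+np.pi); s=monitor.sense(); print(s['wrist_torque'])
im=eyes.grab_frame('top');
for m,n,c in blobs(mask(im,(40,80,40),(85,255,255)),100): print(n,c,yaw_of(m,'top',s['eef_pos'][2]-37.4+12))
im=eyes.grab_frame('scene');cv2.imwrite('pics/s7.png',cv2.resize(im[80:240,170:350],None,fx=4,fy=4)[:,:,::-1])
E
```

```text
eef_pos: [557.1, -4.0, 158.4]
tcp_rot: [-3.141, -0.0, 2.881]
contact_force: [-0.6, 0.3, -3.0]
opening: 0.135
grasp_force: 108.0
rv [-0.    -0.    -0.001] d [ 0.8  2.  68.4] /40: 1.7
[0.01391266 0.00245046 0.01188555]
903 [423.56589147  54.02547065] (array([ 888.2, -468.7]), 360.3, 20.0, 89.7, array([ 888.1, -464.1]))
923 [70.33261105 59.30444204] (array([889.2, 464.2]), 357.9, 20.6, 89.8, array([889. , 460.9]))
1004 [242.2061753  191.10358566] (array([545.1,   5.1]), 148.8, 66.0, 89.0, array([533.9,  14.6]))
```

View pics/s7.png

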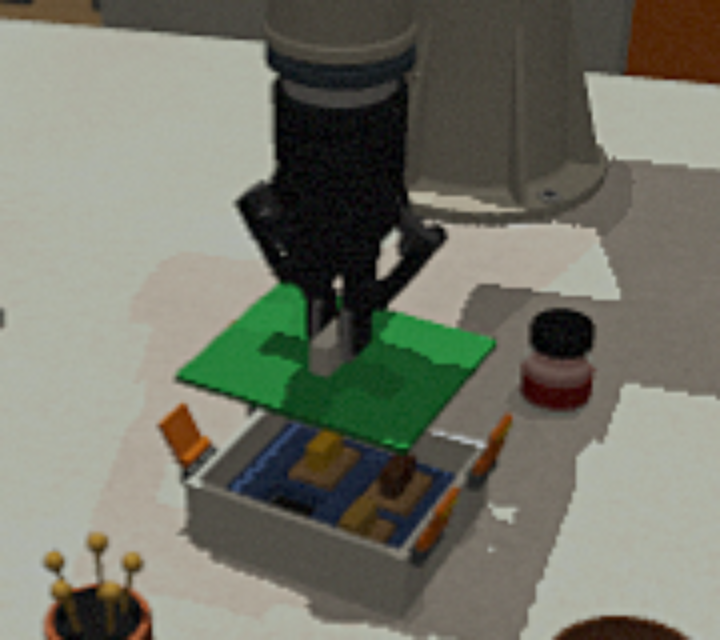

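The lid is held level and square over the case, its plate corners from (180,378) to (495,345) in the crop. I'll lower it.

Converted, 25 mm / 300 = 0.0833, 20 mm / 300 = 0.0667.

```bash
(python3 steer.py '{"drx": [0, 0, 0, 0, 0], "dry": [0, 0, 0, 0, 0], "drz": [0, 0, 0, 0, 0], "tx": [0.0027, 0, 0, 0, 0], "ty": [0.006, 0, 0, 0, 0], "tz": [0.0667, 0.0833, 0.05, 0, 0], "aperture": [0, 0, 0, 0, 0]}'; python3 steer.py '{"drx": [0, 0, 0, 0], "dry": [0, 0, 0, 0], "drz": [0, 0, 0, 0], "tx": [0, 0, 0, 0], "ty": [0, 0, 0, 0], "tz": [0, 0, 0, 0], "aperture": [0, 0, 0, 0]}')|tail -5
python3 -c "
from h import *
plan([*CC,81.4],CY+np.pi)"
```

```text
eef_pos: [557.6, -1.0, 99.6]
tcp_rot: [3.141, 0.002, 2.883]
contact_force: [-0.0, -0.3, -3.1]
opening: 0.132
grasp_force: 108.0
rv [0.    0.002 0.   ] d [ 0.5 -1.1 18.2] /40: 0.5
```

Converted, 4 mm / 300 = 0.0133, 3 mm / 300 = 0.01.

```bash
(python3 steer.py '{"drx": [0, 0, 0, 0, 0], "dry": [0, 0, 0, 0, 0], "drz": [0, 0, 0, 0, 0], "tx": [0.001, 0, 0, 0, 0], "ty": [-0.0027, 0, 0, 0, 0], "tz": [0.0133, 0.01, 0, 0, 0], "aperture": [0, 0, 0, 0, 0]}';python3 steer.py '{"drx": [0, 0], "dry": [0, 0], "drz": [0, 0], "tx": [0, 0], "ty": [0, 0], "tz": [0, 0], "aperture": [0, 0]}')|tail -5
python3 -c "
from h import *
plan([*CC,81.4],CY+np.pi)"
```

```text
eef_pos: [556.6, -1.7, 91.7]
tcp_rot: [3.142, 0.0, 2.883]
contact_force: [-0.2, 0.1, -1.5]
opening: 0.134
grasp_force: 108.0
rv [0. 0. 0.] d [-0.3 -0.2 10.3] /40: 0.3
```

Converted, 3 mm / 300 = 0.01, 2 mm / 300 = 0.0067.

```bash
python3 steer.py '{"drx": [0, 0, 0, 0, 0], "dry": [0, 0, 0, 0, 0], "drz": [0, 0, 0, 0, 0], "tx": [0, 0, 0, 0, 0], "ty": [0, 0, 0, 0, 0], "tz": [0.01, 0.01, 0.0067, 0.0033, 0], "aperture": [0, 0, 0, 0, 0]}'|tail -5;python3 steer.py '{"drx": [0, 0, 0], "dry": [0, 0, 0], "drz": [0, 0, 0], "tx": [0, 0, 0], "ty": [0, 0, 0], "tz": [0.005, 0, 0], "aperture": [0, 0, 0]}'|tail -5
python3 -c "
from h import *
plan([*CC,81.4],CY+np.pi)"
```

```text
eef_pos: [556.3, -1.7, 82.2]
tcp_rot: [-3.141, -0.001, 2.883]
contact_force: [0.6, 0.6, -2.4]
opening: 0.138
grasp_force: 108.0
eef_pos: [556.6, -1.7, 81.4]
tcp_rot: [3.142, 0.0, 2.883]
contact_force: [-1.2, 1.1, 2.4]
opening: 0.135
grasp_force: 108.4
rv [0. 0. 0.] d [-0.3 -0.2  0. ] /40: 0.0
```

Lid seated. Release it, rise, shut the fingers and go beside clip_near_left.

```bash
(python3 steer.py '{"drx": [0, 0, 0, 0, 0], "dry": [0, 0, 0, 0, 0], "drz": [0, 0, 0, 0, 0], "tx": [0, 0, 0, 0, 0], "ty": [0, 0, 0, 0, 0], "tz": [0, 0, 0, 0, -0.0667], "aperture": [0.4, 0.4, 0.4, 0.4, 0.4]}'; python3 steer.py '{"drx": [0, 0, 0, 0, 0], "dry": [0, 0, 0, 0, 0], "drz": [0, 0, 0, 0, 0], "tx": [0, 0, 0.0467, 0.0467, 0.0467], "ty": [0, 0, 0.1333, 0.1333, 0.1333], "tz": [-0.1333, -0.0333, 0, 0, 0], "aperture": [0, 0, 0, 0, 0]}';python3 steer.py '{"drx": [0, 0, 0, 0, 0], "dry": [0, 0, 0, 0, 0], "drz": [0, 0, 0, 0, 0], "tx": [0, 0, 0, 0, 0], "ty": [0.0267, 0, 0, 0, 0], "tz": [0, 0, 0, 0, 0], "aperture": [0, 0, 0, 0, 0]}')|tail -5
python3 - <<'E'
from h import *
plan([*cw(-42,128),95],CY+np.pi)
im=eyes.grab_frame('top')
for m,n,c in blobs(mask(im,(40,80,40),(85,255,255)),300,(200,140,310,230)): print(n,c,yaw_of(m,'top',56))
im=eyes.grab_frame('scene');cv2.imwrite('pics/s8.png',cv2.resize(im[100:240,190:330],None,fx=4,fy=4)[:,:,::-1])
E
```

```text
eef_pos: [548.8, 129.4, 151.0]
tcp_rot: [-3.141, -0.0, 2.881]
contact_force: [1.1, 0.8, -0.5]
opening: -0.001
grasp_force: 0.0
rv [-0.    -0.    -0.001] d [ 0.6  3.1 56. ] /40: 1.4
2784 [249.33548851 186.73060345] (array([557.3,  -1.7]), 157.0, 129.5, 75.2, array([556.6,  -1.6]))
```

View pics/s8.png

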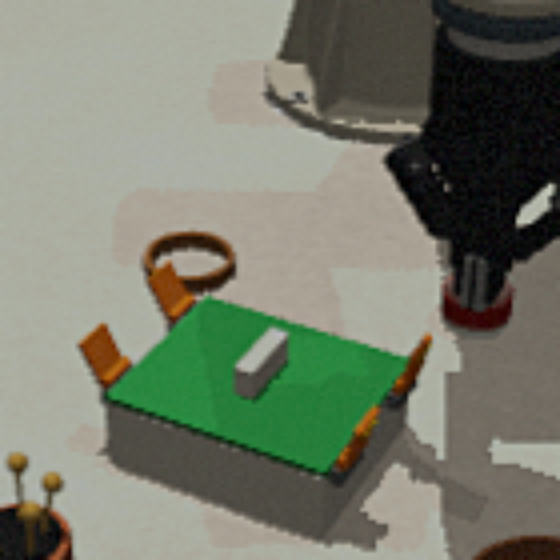

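The lid is flush on the rim all round (crop: (110,395), (205,298), (405,355), (330,475)). The closed fingers stand outside clip_near_left.

Converted, 25 mm / 300 = 0.0833, 6 mm / 300 = 0.02.

```bash
python3 steer.py '{"drx": [0, 0, 0, 0, 0], "dry": [0, 0, 0, 0, 0], "drz": [0, 0, 0, 0, 0], "tx": [0, 0, 0, 0, 0], "ty": [0.0067, 0, 0, 0, 0], "tz": [0.0833, 0.0833, 0.02, 0, 0], "aperture": [0, 0, 0, 0, 0]}'|tail -6|head -3;python3 steer.py '{"drx": [0, 0, 0, 0, 0], "dry": [0, 0, 0, 0, 0], "drz": [0, 0, 0, 0, 0], "tx": [0, 0, 0, 0, 0], "ty": [-0.0267, -0.0267, -0.0267, -0.0267, -0.0267], "tz": [0, 0, 0, 0, 0], "aperture": [0, 0, 0, 0, 0]}'|tail -6
python3 steer.py '{"drx": [0, 0, 0, 0, 0], "dry": [0, 0, 0, 0, 0], "drz": [0, 0, 0, 0, 0], "tx": [0, 0, 0, 0, 0], "ty": [-0.0267, -0.0267, -0.0133, 0, 0], "tz": [0, 0, 0, 0, 0], "aperture": [0, 0, 0, 0, 0]}'|tail -6
python3 - <<'E'
from h import *
plan([*cw(-42,66),95],CY+np.pi)
im=eyes.grab_frame('scene');cv2.imwrite('pics/s9.png',cv2.resize(im[100:240,190:330],None,fx=4,fy=4)[:,:,::-1])
E
```

```text
clock: 36.28
eef_pos: [549.5, 132.2, 95.4]
tcp_rot: [-3.141, -0.001, 2.882]
clock: 36.7
eef_pos: [539.4, 93.2, 95.8]
tcp_rot: [3.141, 0.001, 2.882]
contact_force: [0.7, 2.2, -0.6]
opening: -0.002
grasp_force: 1.1
clock: 37.12
eef_pos: [533.7, 74.1, 95.0]
tcp_rot: [-3.141, -0.0, 2.882]
contact_force: [0.5, -0.2, -0.9]
opening: -0.002
grasp_force: 0.0
rv [-0. -0. -0.] d [ 0.2 -1.6  0. ] /40: 0.0
```

View pics/s9.png

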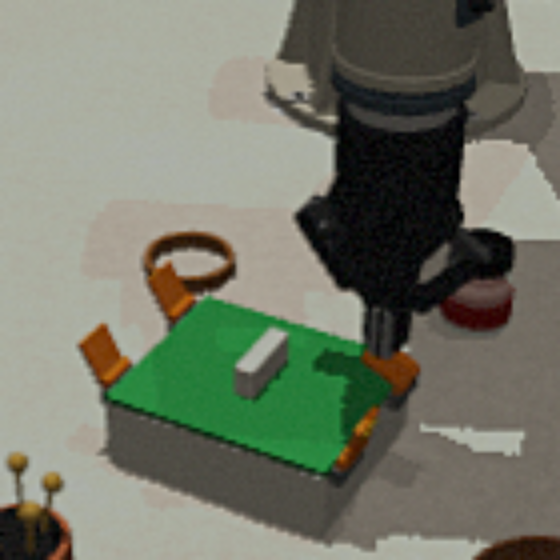

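The clip has folded inwards under the fingertips at about (395,365). I'll press straight down.

Converted, 4 mm / 300 = 0.0133, 3 mm / 300 = 0.01.

```bash
python3 steer.py '{"drx": [0, 0, 0, 0, 0], "dry": [0, 0, 0, 0, 0], "drz": [0, 0, 0, 0, 0], "tx": [0, 0, 0, 0, 0], "ty": [-0.0067, 0, 0, 0, 0], "tz": [0.0133, 0.01, 0.0067, 0.0067, 0], "aperture": [0, 0, 0, 0, 0]}'|tail -5;python3 steer.py '{"drx": [0, 0, 0], "dry": [0, 0, 0], "drz": [0, 0, 0], "tx": [0, 0, 0], "ty": [0, 0, 0], "tz": [0.0067, 0.0033, 0], "aperture": [0, 0, 0]}'|tail -5
```

```text
eef_pos: [533.3, 72.7, 83.7]
tcp_rot: [-3.141, -0.001, 2.883]
contact_force: [0.4, -0.4, 0.2]
opening: 0.001
grasp_force: 0.0
eef_pos: [533.5, 72.8, 83.1]
tcp_rot: [-3.142, -0.0, 2.883]
contact_force: [-8.1, -2.0, 30.5]
opening: -0.002
grasp_force: 14.8
```

Converted, -40 mm / 300 = -0.1333, -32 mm / 300 = -0.1067.

```bash
(python3 steer.py '{"drx": [0, 0, 0, 0, 0], "dry": [0, 0, 0, 0, 0], "drz": [0, 0, 0, 0, 0], "tx": [0, 0, -0.0467, -0.0467, -0.0467], "ty": [0, 0, -0.1067, -0.1067, -0.1067], "tz": [-0.0667, -0.1333, 0, 0, 0], "aperture": [0, 0, 0, 0, 0]}';python3 steer.py '{"drx": [0, 0, 0, 0, 0], "dry": [0, 0, 0, 0, 0], "drz": [0, 0, 0, 0, 0], "tx": [-0.0467, -0.0467, -0.0467, 0, 0], "ty": [-0.1067, -0.1067, -0.1133, 0, 0], "tz": [0, 0, 0, 0, 0], "aperture": [0, 0, 0, 0, 0]}';python3 steer.py '{"drx": [0, 0, 0], "dry": [0, 0, 0], "drz": [0, 0, 0], "tx": [0, 0, 0], "ty": [0, 0, 0], "tz": [0, 0, 0], "aperture": [0, 0, 0]}')|tail -5
python3 - <<'E'
from h import *
plan([*cw(42,-128),95],CY+np.pi)
im=eyes.grab_frame('scene');cv2.imwrite('pics/s10.png',cv2.resize(im[100:240,190:330],None,fx=4,fy=4)[:,:,::-1])
E
```

```text
eef_pos: [564.8, -135.0, 141.0]
tcp_rot: [3.141, -0.001, 2.884]
contact_force: [-0.1, -0.4, 0.7]
opening: -0.0
grasp_force: 0.0
rv [ 0.    -0.001  0.002] d [-0.1 -1.4 46. ] /40: 1.2
```

View pics/s10.png

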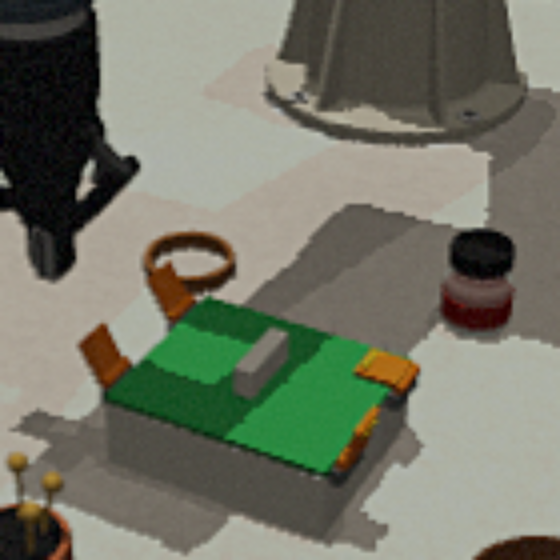

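clip_near_left is flat on the lid at (388,370) and the other three are still open. Far right is next.

Converted, 20 mm / 300 = 0.0667, 6 mm / 300 = 0.02.

```bash
(python3 steer.py '{"drx": [0, 0, 0, 0, 0], "dry": [0, 0, 0, 0, 0], "drz": [0, 0, 0, 0, 0], "tx": [0, 0, 0, 0, 0], "ty": [-0.0033, 0, 0, 0, 0], "tz": [0.0667, 0.0667, 0.02, 0, 0], "aperture": [0, 0, 0, 0, 0]}';python3 steer.py '{"drx": [0, 0, 0, 0, 0], "dry": [0, 0, 0, 0, 0], "drz": [0, 0, 0, 0, 0], "tx": [0, 0, 0, 0, 0], "ty": [0.0267, 0.0267, 0.0267, 0.0267, 0.0267], "tz": [0, 0, 0, 0, 0], "aperture": [0, 0, 0, 0, 0]}'
python3 steer.py '{"drx": [0, 0, 0, 0, 0], "dry": [0, 0, 0, 0, 0], "drz": [0, 0, 0, 0, 0], "tx": [0, 0, 0, 0, 0], "ty": [0.0267, 0.0267, 0.02, 0, 0], "tz": [0, 0, 0, 0, 0], "aperture": [0, 0, 0, 0, 0]}')|tail -5
python3 -c "
from h import *
plan([*cw(42,-66),83],CY+np.pi)"
```

```text
eef_pos: [580.6, -76.7, 95.0]
tcp_rot: [3.141, -0.0, 2.884]
contact_force: [0.2, 0.2, 0.3]
opening: -0.001
grasp_force: 0.0
rv [ 0.    -0.     0.001] d [ 0.2  0.2 12. ] /40: 0.3
```

Aligned, so press down, rise, and move out beside near_right (case -42, -128).

Converted, 4 mm / 300 = 0.0133, 3 mm / 300 = 0.01.

```bash
python3 steer.py '{"drx": [0, 0, 0, 0, 0], "dry": [0, 0, 0, 0, 0], "drz": [0, 0, 0, 0, 0], "tx": [0, 0, 0, 0, 0], "ty": [0, 0, 0, 0, 0], "tz": [0.0133, 0.01, 0.0067, 0.0067, 0], "aperture": [0, 0, 0, 0, 0]}'|tail -5;python3 steer.py '{"drx": [0, 0, 0], "dry": [0, 0, 0], "drz": [0, 0, 0], "tx": [0, 0, 0], "ty": [0, 0, 0], "tz": [0.0067, 0.0033, 0], "aperture": [0, 0, 0]}'|tail -5
(python3 steer.py '{"drx": [0, 0, 0, 0, 0], "dry": [0, 0, 0, 0, 0], "drz": [0, 0, 0, 0, 0], "tx": [0, 0, 0.0933, 0.0933, 0.0933], "ty": [0, 0, -0.07, -0.07, -0.07], "tz": [-0.0667, -0.1333, 0, 0, 0], "aperture": [0, 0, 0, 0, 0]}';python3 steer.py '{"drx": [0, 0, 0, 0], "dry": [0, 0, 0, 0], "drz": [0, 0, 0, 0], "tx": [0, 0, 0, 0], "ty": [0, 0, 0, 0], "tz": [0, 0, 0, 0], "aperture": [0, 0, 0, 0]}')|tail -5
python3 -c "
from h import *
plan([*cw(-42,-128),95],CY+np.pi)
im=eyes.grab_frame('top')
for m,n,c in blobs(mask(im,(5,140,60),(18,255,255)),8,(195,140,300,230)): print(n,c,yaw_of(m,'top',59))"
```

```text
eef_pos: [580.5, -77.5, 83.7]
tcp_rot: [-3.142, -0.0, 2.882]
contact_force: [0.8, -0.1, -0.7]
opening: 0.001
grasp_force: 0.0
eef_pos: [580.7, -77.6, 83.2]
tcp_rot: [-3.141, -0.0, 2.883]
contact_force: [-7.0, 2.7, 24.7]
opening: -0.001
grasp_force: 12.8
eef_pos: [484.3, -116.8, 141.3]
tcp_rot: [3.142, 0.001, 2.883]
contact_force: [0.3, -0.4, -0.5]
opening: 0.002
grasp_force: 0.0
rv [0.    0.001 0.   ] d [ 1.4  1.7 46.3] /40: 1.2
74 [220.97297297 162.36486486] (array([623. ,  72.3]), 19.3, 30.9, 76.0, array([622.3,  72.3]))
41 [276.85365854 176.53658537] (array([581.7, -73.3]), 15.6, 26.1, 80.6, array([581.7, -74.2]))
109 [218.64220183 195.06422018] (array([534.3,  76.5]), 32.4, 28.0, 74.1, array([535.3,  78.6]))
```

Converted, 20 mm / 300 = 0.0667, 6 mm / 300 = 0.02.

```bash
(python3 steer.py '{"drx": [0, 0, 0, 0, 0], "dry": [0, 0, 0, 0, 0], "drz": [0, 0, 0, 0, 0], "tx": [0.0017, 0, 0, 0, 0], "ty": [0.0033, 0, 0, 0, 0], "tz": [0.0667, 0.0667, 0.02, 0, 0], "aperture": [0, 0, 0, 0, 0]}';python3 steer.py '{"drx": [0, 0, 0, 0, 0], "dry": [0, 0, 0, 0, 0], "drz": [0, 0, 0, 0, 0], "tx": [0, 0, 0, 0, 0], "ty": [0.0267, 0.0267, 0.0267, 0.0267, 0.0267], "tz": [0, 0, 0, 0, 0], "aperture": [0, 0, 0, 0, 0]}'
python3 steer.py '{"drx": [0, 0, 0, 0, 0], "dry": [0, 0, 0, 0, 0], "drz": [0, 0, 0, 0, 0], "tx": [0, 0, 0, 0, 0], "ty": [0.0267, 0.0267, 0.02, 0, 0], "tz": [0, 0, 0, 0, 0], "aperture": [0, 0, 0, 0, 0]}')|tail -5
python3 -c "
from h import *
plan([*cw(-42,-66),83],CY+np.pi)
im=eyes.grab_frame('scene');cv2.imwrite('pics/s11.png',cv2.resize(im[100:240,190:330],None,fx=4,fy=4)[:,:,::-1])"
```

```text
eef_pos: [499.5, -55.2, 95.3]
tcp_rot: [3.141, 0.001, 2.884]
contact_force: [0.2, 0.3, 2.9]
opening: 0.001
grasp_force: 0.7
rv [0.    0.001 0.001] d [ 0.2  0.2 12.3] /40: 0.3
```

View pics/s11.png

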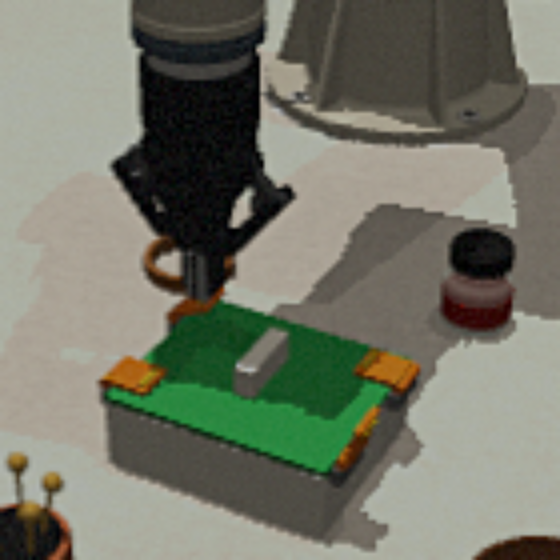

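Far right is flat at (132,373) and near right is folding at (200,300). I'll press it, then travel to far_left (case +42, +128: dx -84, dy +194).

Converted, 4 mm / 300 = 0.0133, 3 mm / 300 = 0.01.

```bash
python3 steer.py '{"drx": [0, 0, 0, 0, 0], "dry": [0, 0, 0, 0, 0], "drz": [0, 0, 0, 0, 0], "tx": [0, 0, 0, 0, 0], "ty": [0, 0, 0, 0, 0], "tz": [0.0133, 0.01, 0.0067, 0.0067, 0], "aperture": [0, 0, 0, 0, 0]}'|tail -5;python3 steer.py '{"drx": [0, 0, 0], "dry": [0, 0, 0], "drz": [0, 0, 0], "tx": [0, 0, 0], "ty": [0, 0, 0], "tz": [0.0067, 0.0033, 0], "aperture": [0, 0, 0]}'|tail -5
(python3 steer.py '{"drx": [0, 0, 0, 0, 0], "dry": [0, 0, 0, 0, 0], "drz": [0, 0, 0, 0, 0], "tx": [0, 0, -0.0467, -0.0467, -0.0467], "ty": [0, 0, 0.1067, 0.1067, 0.1067], "tz": [-0.0667, -0.1333, 0, 0, 0], "aperture": [0, 0, 0, 0, 0]}';python3 steer.py '{"drx": [0, 0, 0, 0, 0], "dry": [0, 0, 0, 0, 0], "drz": [0, 0, 0, 0, 0], "tx": [-0.0467, -0.0467, -0.0467, 0, 0], "ty": [0.1067, 0.1067, 0.1133, 0, 0], "tz": [0, 0, 0, 0, 0], "aperture": [0, 0, 0, 0, 0]}';python3 steer.py '{"drx": [0, 0, 0], "dry": [0, 0, 0], "drz": [0, 0, 0], "tx": [0, 0, 0], "ty": [0, 0, 0], "tz": [0, 0, 0], "aperture": [0, 0, 0]}')|tail -5
python3 -c "
from h import *
plan([*cw(42,128),95],CY+np.pi)"
```

```text
eef_pos: [498.7, -55.9, 83.6]
tcp_rot: [-3.142, -0.001, 2.882]
contact_force: [-0.2, 0.8, 0.1]
opening: -0.003
grasp_force: 0.0
eef_pos: [498.9, -55.9, 83.0]
tcp_rot: [-3.141, -0.0, 2.883]
contact_force: [-9.4, 1.2, 34.2]
opening: 0.001
grasp_force: 17.2
eef_pos: [629.0, 109.2, 141.0]
tcp_rot: [-3.141, -0.001, 2.882]
contact_force: [-0.3, -0.4, -0.6]
opening: -0.002
grasp_force: 0.0
rv [-0.001 -0.001 -0.001] d [-0.7  2.1 46. ] /40: 1.2
```

```bash
(python3 steer.py '{"drx": [0, 0, 0, 0, 0], "dry": [0, 0, 0, 0, 0], "drz": [0, 0, 0, 0, 0], "tx": [-0.0023, 0, 0, 0, 0], "ty": [0.0033, 0, 0, 0, 0], "tz": [0.0667, 0.0667, 0.02, 0, 0], "aperture": [0, 0, 0, 0, 0]}';python3 steer.py '{"drx": [0, 0, 0, 0, 0], "dry": [0, 0, 0, 0, 0], "drz": [0, 0, 0, 0, 0], "tx": [0, 0, 0, 0, 0], "ty": [-0.0267, -0.0267, -0.0267, -0.0267, -0.0267], "tz": [0, 0, 0, 0, 0], "aperture": [0, 0, 0, 0, 0]}'
python3 steer.py '{"drx": [0, 0, 0, 0, 0], "dry": [0, 0, 0, 0, 0], "drz": [0, 0, 0, 0, 0], "tx": [0, 0, 0, 0, 0], "ty": [-0.0267, -0.0267, -0.02, 0, 0], "tz": [0, 0, 0, 0, 0], "aperture": [0, 0, 0, 0, 0]}')|tail -5
python3 -c "
from h import *
plan([*cw(42,66),83],CY+np.pi)"
```

```text
eef_pos: [614.5, 50.5, 95.0]
tcp_rot: [-3.141, -0.001, 2.882]
contact_force: [-0.1, -0.2, -0.2]
opening: 0.001
grasp_force: 0.0
rv [-0.001 -0.001 -0.   ] d [ 0.4  0.6 12. ] /40: 0.3
```

Converted, 4 mm / 300 = 0.0133, 3 mm / 300 = 0.01.

```bash
python3 steer.py '{"drx": [0, 0, 0, 0, 0], "dry": [0, 0, 0, 0, 0], "drz": [0, 0, 0, 0, 0], "tx": [0, 0, 0, 0, 0], "ty": [0, 0, 0, 0, 0], "tz": [0.0133, 0.01, 0.0067, 0.0067, 0], "aperture": [0, 0, 0, 0, 0]}'|tail -5;python3 steer.py '{"drx": [0, 0, 0], "dry": [0, 0, 0], "drz": [0, 0, 0], "tx": [0, 0, 0], "ty": [0, 0, 0], "tz": [0.0067, 0.0033, 0], "aperture": [0, 0, 0]}'|tail -5
(python3 steer.py '{"drx": [0, 0, 0, 0, 0], "dry": [0, 0, 0, 0, 0], "drz": [0, 0, 0, 0, 0], "tx": [0, 0, 0, 0.0833, 0.0833], "ty": [0, 0, 0, 0.1, 0.1], "tz": [-0.0667, -0.1333, -0.1333, -0.0167, -0.0167], "aperture": [0, 0, 0, 0, 0]}';python3 steer.py '{"drx": [0, 0, 0, 0, 0], "dry": [0, 0, 0, 0, 0], "drz": [0, 0, 0, 0, 0], "tx": [0.0833, 0.0833, 0.0833, 0, 0], "ty": [0.1, 0.1, 0.1, 0, 0], "tz": [0, 0, 0, 0, 0], "aperture": [0, 0, 0, 0, 0]}')|tail -5
python3 -c "
from h import *
im=eyes.grab_frame('scene');a=cv2.resize(im[140:260,200:320],None,fx=4,fy=4)
im=eyes.grab_frame('top');b=cv2.resize(im[138:258,190:310],None,fx=4,fy=4);cv2.imwrite('pics/f.png',cv2.resize(np.hstack([a,b]),(800,400))[:,:,::-1])
for m,n,c in blobs(mask(im,(5,140,60),(18,255,255)),8,(195,140,300,230)): print(n,c,yaw_of(m,'top',59))
print(monitor.sense()['clock'])"
```

```text
eef_pos: [614.7, 51.2, 83.6]
tcp_rot: [-3.141, -0.0, 2.883]
contact_force: [0.7, 0.3, -0.1]
opening: -0.0
grasp_force: 0.0
eef_pos: [614.9, 51.3, 83.2]
tcp_rot: [3.142, -0.0, 2.883]
contact_force: [-7.7, -1.5, 25.1]
opening: 0.002
grasp_force: 12.2
eef_pos: [531.3, 230.1, 190.9]
tcp_rot: [-3.142, -0.0, 2.886]
contact_force: [-0.5, -0.6, 0.2]
opening: 0.006
grasp_force: 0.0
107 [226.6635514  164.36448598] (array([615.7,  55.2]), 33.9, 27.3, 72.7, array([616.6,  57.3]))
106 [280.16037736 177.31132075] (array([579.8, -80.7]), 31.9, 27.2, 77.2, array([579.5, -82.9]))
116 [218.96551724 195.18103448] (array([534.5,  76.4]), 32.8, 27.9, 74.9, array([535. ,  77.8]))
109 [272.66055046 208.24770642] (array([498.7, -59.7]), 33.3, 27.2, 74.9, array([498.4, -61.2]))
47.5833
```

View pics/f.png

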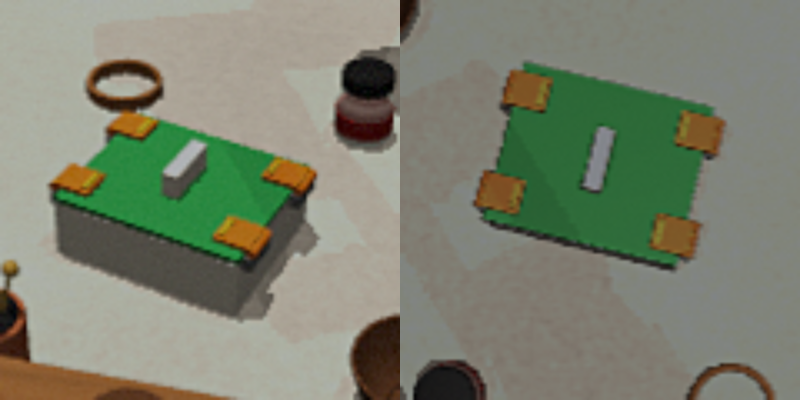

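All four clips lie flat on the seated lid in both views, and the robot is clear of everything. Handing in.

```bash
python3 -c "
from rig import r, eyes, monitor, workorder
print(workorder.sign_off())"
```

```text
the job is handed in; nothing more can be done
None
```

The three stamps on the table (brass, brown, yellow) are pressed flush in the case, the lid is on, and the clips were snapped flat in the order near left, far right, near right, far left; I handed the job in at about 48 s, without moving the other goods.

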